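# Mark the pipe seam and lay out the fit-up bridges

## Robot

A 6-joint arm with a two-finger parallel gripper is mounted at the origin on the work surface. World frame = base frame: x ahead of the robot, y to its left, z up, the work surface at z = 0. Lengths are in mm, angles in rad, forces in N, time in s.
With the tool pointing down it reaches from about 350 to 775 mm from the base axis. Payload 7.3 kg.
Tool frame: the origin (TCP) lies at the very end of the fingers, on their centre line; the grasp point (between the pads) lies 19 mm behind it (bot.grasp_offset is the distance from the TCP to the grasp point, in mm); z points along the fingers, y is the direction in which the jaws open and shut (so a half turn about z gives the same grasp; the last joint's range is limited). The gripper opens to 92 mm and grips with 3 to 60 N. Pads are 19 mm wide; open, the fingers measure 130 mm over their backs; the gripper's body (75 mm by 190 mm) begins 47 mm behind the grasp point.
Start: joints at [-0.146, 0.342, 1.524, -0, 1.275, -0.146], TCP at [525.019, 0.019, 226.741] pointing down, gripper open.
Joint ranges: [-2.53, 2.53], [-0.77, 2.02], [0.04, 2.7], [-1, 4.14], [0.28, 2.66], [-3.11, 3.11]. Speed limits (rad/s): [2.57, 2.57, 3.14, 3.14, 3.14, 3.14].

## Interface

Orientations are given as [roll, pitch, yaw] about the fixed x, y, z axes, in that order (R = Rz(yaw) Ry(pitch) Rx(roll)).
In Python, from plant import bot gives the robot as it stands.
- The arm moves only by the tool servo_tool, never from a script. Its arguments are lists of equal length, an entry for each row: "angular": the turn, a rotation vector about the world's x, y, z in degrees, a list of three; "slide": the shift along the world's x, y, z in mm, a list of three; "grip": the opening, from -1 (shut) to 1 (fully open), so that 0 is half open. In form: {"angular": [[ax, ay, az], ...], "slide": [[dx, dy, dz], ...], "grip": [grip, ...]}. A call has 1 to 10 rows; each row is the pose to reach, as a shift and turn from the pose commanded when the call began; what a row does not reach only later rows make up. A row lasts 1/12 s, in which the tool goes at most 41.7 mm and 7.16 degrees, less where a joint would pass 70% of its speed; a pose out of reach is approached as far as the arm can. A call with a gripper value outside its range is refused whole. The fingers move at their own pace and stop on an object; the grip force is fixed at half the most. Time passes only in rows, so rows that repeat a pose let the fingers close. It gives the time, the measured TCP pose, the force and the opening at its end, in the units of the state.
- bot.get_obs(): the state, without advancing time (a new reading comes with each control period).
- bot.capture(name): name is "scene" or "side" or "wrist"; returns a dict with "img" (420x560x3 uint8, blue, green, red), "range_z" (420x560 float32, mm along the optical axis (not along the pixel's ray), 0 where there is no reading), "fov_y" (degrees; the focal length in pixels is half the picture's height over the tangent of half this angle, whatever the lens; pixels are square), "cx", "cy" (the principal point, pixels), "R" (3x3) and "t" (3): a world point X has camera coordinates R X + t; the wrist camera has in their place "T_tool_cam" (4x4, takes a point from camera to tool coordinates, whose origin is the TCP and whose axes are the flange's). Camera axes: x right, y down, z forward; pixel columns grow to the right and rows downward; lengths in mm; the calibration is good to about 2 mm. A picture is of the moment at which its call begins: read the wrist's pose just before it.
- bot.close_job(): hands the job in, once; it reports no verdict.
The state is a dict: "time": time; "joint_positions": joint angles; "dq": joint speeds; "tau": joint torques, N m; "tool_pos": TCP position; "tcp_rot": TCP orientation; "contact_force": force on the tool from outside, world axes, zero at the start; "moment": the same for the moment, N m; "grip_width": finger opening in mm.
Only numpy, scipy, OpenCV 4.12 (cv2) and the standard library are available. Lean on these libraries where they do the work, as an engineer would, in place of code of your own. Each camera call takes 0.05 s, during which the arm holds its last target.

## Task

Get this pipe ready for fit-up: slide the loose cover plate (do not lift it off) all the way onto the deck behind the pockets to see which pocket holds the orange marking stylus, take the stylus and trace the yellow seam on top of the pipe with its tip on or just above the line, from the red-banded end to the other end and no faster than about 5 cm a second. Lay every blue bridge you find in the pockets (one to three) in the yellow tray, lay the stylus back down in the pocket box, and finish by sliding the cover squarely back over the pockets; leave the hammer, can and flange where they are.

Things in the scene. Friction and masses are not known exactly. Their poses are not given: they have to be found in the camera images.
- box: Fixed green-rimmed pocket box, 152 (x) x 274 (y) mm outside. Origin: table level under the pocket area's centre; x points away from the robot. 6 mm walls, tops 38 mm above the table; pocket floor 8 mm above it. Four pockets centred at y = -90, -30, +30, +90 mm, 60 to 70 mm wide, 140 mm long (x), parted by ribs at y = -60, 0, +60, 4 mm thick, 5 mm above the floor.
- deck (a point): Middle of the flat plywood deck beyond the pockets, on its top, 38 mm above the table, level with the wall tops. Axes as the box; it lies at box x = 155 mm, and the deck spans box x = 76 to 234 mm, full width. A lip 4 mm above the deck and walls stops the cover at either end: faces at box x = -78 and x = +234 mm.
- cover: Loose aluminium cover plate 150 mm (x) x 272 mm (y) x 4 mm, 0.4 kg, lying flat on top of the box walls. Origin: centre of its underside. Closed it lies centred over the pockets with its x along the box's x; slid about 150 mm along the box's +x it lies on the deck and all pockets are open.
- cover_grip (a point): Centre of the red upright grip bar on the middle of the cover: 14 mm thick (cover's x), 70 mm long (cover's y), rising from the plate (4 mm above the cover's underside) to 36 mm above the underside; this point is 20 mm above the underside. Axes as the cover.
- stylus: The marking stylus as a whole, 130 mm long, 90 g. Origin: under the middle of its length, on its underside.
- stylus_grip (a point): Middle of the stylus's orange handle, about its centre of mass: handle 80 mm long (own x), 18 mm wide (y), 22 mm high (z); this point is half-way up. Grip across the 18 mm. A brass shank 12 mm thick runs from the handle towards the stylus's own -x and ends in a point. Starts in one of the pockets, tip towards the robot.
- stylus_tip (a point): The point of the stylus, 90 mm from the handle's middle along the stylus's own -x, in line with the handle's axis (11 mm above its underside when lying).
- pipe: Fixed dark steel pipe, 220 mm long, 88 mm diameter, in low green stands. Origin: table level under its middle; pipe axis along own x, 66 mm above the table; top line 110 mm above the table. A red band marks the end at own -x, nearer the robot. A yellow line 8 mm wide along the top is the seam.
- tray: Fixed yellow open tray 200 mm (x) x 124 mm (y) x 30 mm high, 4 mm walls, inner floor about 4 mm above the table. Origin: table level under its centre.
- hammer: Bystander: a hammer lying on the table. Leave it.
- can: Bystander: blue can, 66 mm diameter, 130 mm high. Leave it.
- flange: Bystander: steel flange ring, 100 mm diameter, 20 mm high. Leave it.
- seam0 (a point): Point 0 of 6 on the seam, on top of the pipe, -75 mm from its middle along the pipe's own x (start, next to the red band). Axes as the pipe.
- seam1 (a point): Point 1 of 6 on the seam, on top of the pipe, -45 mm from its middle along the pipe's own x. Axes as the pipe.
- seam2 (a point): Point 2 of 6 on the seam, on top of the pipe, -15 mm from its middle along the pipe's own x. Axes as the pipe.
- seam3 (a point): Point 3 of 6 on the seam, on top of the pipe, +15 mm from its middle along the pipe's own x. Axes as the pipe.
- seam4 (a point): Point 4 of 6 on the seam, on top of the pipe, +45 mm from its middle along the pipe's own x. Axes as the pipe.
- seam5 (a point): Point 5 of 6 on the seam, on top of the pipe, +75 mm from its middle along the pipe's own x (end). Axes as the pipe.
- bridge1: The bridge below as a whole; origin at the centre of its underside. May be absent.
- bridge1_center (a point): Centre of a blue steel fit-up bridge: flat bar 90 mm long (own x), 18 mm wide (y), 26 mm high (z), with a notch 30 mm long and 10 mm high cut in the middle of its underside; 180 g. Starts lying in one of the pockets along the box's x. May be absent.
- bridge2: The bridge below as a whole; origin at the centre of its underside. May be absent.
- bridge2_center (a point): Centre of a blue steel fit-up bridge: flat bar 90 mm long (own x), 18 mm wide (y), 26 mm high (z), with a notch 30 mm long and 10 mm high cut in the middle of its underside; 180 g. Starts lying in one of the pockets along the box's x. May be absent.
- bridge3: The bridge below as a whole; origin at the centre of its underside. May be absent.
- bridge3_center (a point): Centre of a blue steel fit-up bridge: flat bar 90 mm long (own x), 18 mm wide (y), 26 mm high (z), with a notch 30 mm long and 10 mm high cut in the middle of its underside; 180 g. Starts lying in one of the pockets along the box's x. May be absent.
Things that resemble listed ones, but are neither listed nor needed, are in the scene too. Of the things like the tray, leave any that is black; of the rest the larger one is meant. Of the things shaped like the pipe, the steel one is meant.

How it is judged:
By the outcome, as a careful person would: the job done as asked, in the order asked, and still so for the second after the job is handed in, with the robot touching nothing.
Of bridge1, bridge2, bridge3 only 1 to 3 are there at a start; the rules pass over those that are not, and their reading is None.
At some moment in a run one of cover may be knocked a few centimetres aside while the robot is not near it.
Once in a run the grip may slacken for a moment while it holds something.
It also fails if it takes over 210 s, if anything falls off the work surface, if the arm or the gripper's body presses on something with over 40 N, if the wrist force passes 120 N, or if a joint passes its speed limit or range.

## Working session

There is one attempt and no reset: what is moved stays moved. The work goes in short steps, Python scripts to look and compute and a tool call to move; the robot and the scene stay as the last step left them, time stands still between calls to the robot, and variables do not carry over. Pictures are saved under pics/ and viewed, and the job is handed in when it is done.

Besides the shell and the picture viewer there is one more tool, called after "Request:" as name(argument=value, ...), one argument or row to a line, values as JSON. servo_tool: Moves the arm, as the interface text tells. Its arguments: {"type":"object","properties":{"angular":{"type":"array","items":{"type":"array","items":{"type":"number"}}},"slide":{"type":"array","items":{"type":"array","items":{"type":"number"}}},"grip":{"type":"array","items":{"type":"number"}}},"required":["angular","slide","grip"]}

```bash
ls; mkdir -p pics; cat > h.py <<'E'
import numpy as np, cv2
from plant import bot
from scipy.spatial.transform import Rotation as Ro
def cap(n,save=None):
    o=bot.get_obs(); c=bot.capture(n); c['obs']=o
    h,w=c['img'].shape[:2]
    c['f']=h/2/np.tan(np.radians(c['fov_y'])/2)
    if 'R' in c: 
        R=np.array(c['R']);t=np.array(c['t']); c['Rw']=R.T; c['tw']=-R.T@t
    else:
        T=np.array(c['T_tool_cam']); Rt=Ro.from_euler('xyz',o['tcp_rot']).as_matrix()
        c['Rw']=Rt@T[:3,:3]; c['tw']=Rt@T[:3,3]+np.array(o['tool_pos'])
    if save: cv2.imwrite('pics/'+save+'.png',c['img'])
    return c
def cloud(c):
    z=c['range_z'].astype(float);h,w=z.shape
    u,v=np.meshgrid(np.arange(w),np.arange(h))
    P=np.stack([(u-c['cx'])/c['f']*z,(v-c['cy'])/c['f']*z,z],-1)
    W=P@c['Rw'].T+c['tw']; W[z<=0]=np.nan
    return W
def pxz(c,u,v,zw):
    d=c['Rw']@np.array([(u-c['cx'])/c['f'],(v-c['cy'])/c['f'],1.]); s=(zw-c['tw'][2])/d[2]
    return c['tw']+s*d
def ob():
    o=bot.get_obs(); print({k:np.round(o[k],3) for k in o if k not in('dq','tau')})
E
python3 - <<'E'
from h import *
ob()
for n in('scene','side','wrist'):
    c=cap(n,n+'0'); print(n,c['fov_y'],c['tw'],c['cx'],c['cy'])
E
```

```text
pics
{'time': np.float64(0.0), 'joint_positions': array([-0.146,  0.343,  1.525, -0.   ,  1.275, -0.146]), 'tool_pos': array([5.24580e+02, 9.90000e-02, 2.26033e+02]), 'tcp_rot': array([-3.14 , -0.   ,  1.571]), 'contact_force': array([-0.292, -0.077,  0.553]), 'moment': array([-0.009, -0.044, -0.024]), 'grip_width': np.float64(91.136)}
scene 43.28083115022843 [1062.1605862   865.36705295 1287.61482411] 279.71379806572503 211.44653690401594
side 45.043131929906515 [-368.37671243 -756.60786914  879.17235915] 276.6965218962678 199.987188031733
wrist 62.65307417654736 [524.48737861  71.98454043 385.02510164] 275.90992335633206 211.4960814025425
```

View pics/scene0.png

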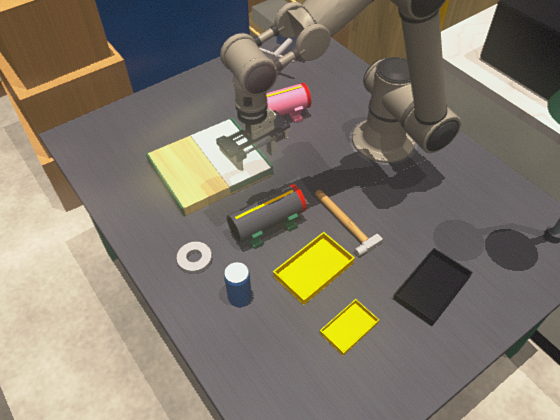

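View pics/side0.png

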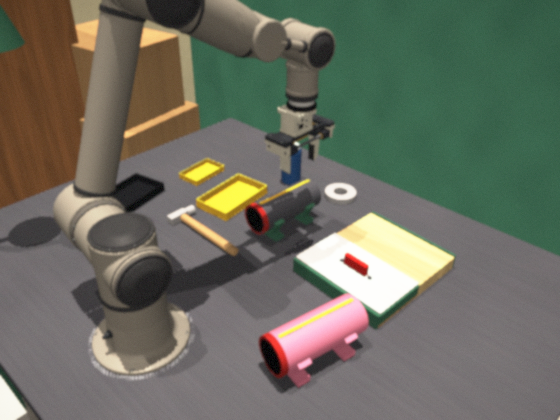

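View pics/wrist0.png

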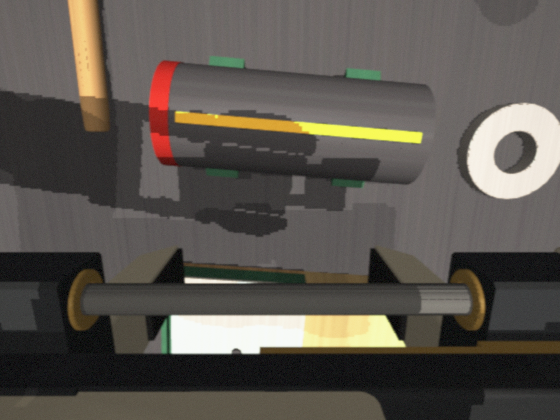

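The pictures show the box with the white cover at the robot side and plywood beyond, and the grip bar at side (356,264). The steel pipe is at scene (268,212), the larger yellow tray at (314,267), and the pink pipe, black tray and small yellow tray are decoys. Next I measure.

```bash
cat >> h.py <<'E'
def hsv(c): return cv2.cvtColor(c['img'],cv2.COLOR_BGR2HSV)
def blobs(mask,minA=15):
    n,l,s,ce=cv2.connectedComponentsWithStats(mask.astype(np.uint8))
    return [(l==i,s[i],ce[i]) for i in range(1,n) if s[i][4]>=minA]
def rect(P):
    r=cv2.minAreaRect(P[:,:2].astype(np.float32)); return np.round(r[0],1),np.round(r[1],1),round(r[2],2)
E
python3 - <<'E'
from h import *
for n in('scene','side','wrist'):
    c=cap(n); W=cloud(c); H=hsv(c)
    h,s,v=H[...,0].astype(int),H[...,1],H[...,2]
    for nm,m in dict(yellow=(h>22)&(h<34)&(s>180)&(v>120),red=((h<6)|(h>174))&(s>180)&(v>80),green=(h>60)&(h<90)&(s>120),wood=(h>12)&(h<28)&(s>40)&(s<150)&(v>120),dark=None).items() if False else dict(yellow=(h>22)&(h<34)&(s>180)&(v>120),red=((h<6)|(h>174))&(s>180)&(v>80),wood=(h>12)&(h<30)&(s>40)&(s<160)&(v>120),white=(s<40)&(v>170)).items():
        for b,st,ce in blobs(m,25):
            P=W[b]; P=P[~np.isnan(P[:,0])]
            P=P[(P[:,2]>-10)&(P[:,2]<200)&(P[:,0]>200)]
            if len(P)<15: continue
            print(n,nm,st[4],np.round(ce),'z',np.round(np.percentile(P[:,2],[5,50,95])),rect(P))
E
```

```text
scene yellow 49 [283.  91.] z [104. 110. 116.] (array([ 235.2, -311.7]), array([15.3, 61.9]), 79.23)
scene yellow 80 [250. 211.] z [105. 111. 114.] (array([588.8,  62. ]), array([15.2, 97.1]), 86.23)
scene yellow 2715 [313. 268.] z [-1.  4. 29.] (array([511.6, 269.6]), array([223.1, 129.4]), 7.33)
scene yellow 1603 [349. 326.] z [-2.  3. 19.] (array([553.6, 465.9]), array([151.3,  88.2]), 7.64)
scene red 86 [301. 197.] z [ 73.  99. 111.] (array([417.3,  61.6]), array([128.2,  28.8]), 58.65)
scene wood 2027 [199. 173.] z [ 8. 36. 41.] (array([ 619.5, -268.3]), array([331. , 162.7]), 84.52)
scene wood 388 [164. 163.] z [31. 36. 42.] (array([ 677.8, -310.8]), array([246.6,  54.2]), 81.66)
scene wood 186 [158. 185.] z [-6. -2.  3.] (array([ 731.8, -283.3]), array([153.8,  43.9]), 85.6)
scene wood 505 [343. 217.] z [ 2. 22. 28.] (array([334.6, 182.4]), array([227.8,  42.8]), 88.47)
scene white 1928 [228. 154.] z [36. 41. 46.] (array([ 470.7, -257.5]), array([326.9, 163.8]), 83.47)
scene white 46 [242. 141.] z [36. 39. 45.] (array([ 416.5, -252.1]), array([38. , 22.2]), 1.69)
scene white 3
[... 1637 characters left out ...]
]), 16.56)
side white 4276 [358. 273.] z [41. 45. 48.] (array([ 458.7, -214.7]), array([326. , 221.6]), 81.71)
wrist red 1695 [161. 110.] z [ 90. 107. 112.] (array([434.1,  73.9]), array([82.2, 13.8]), 85.37)
wrist wood 2920 [86. 54.] z [18. 25. 27.] (array([332.6, 124.2]), array([106.9,  36.3]), 88.84)
wrist wood 1964 [336. 330.] z [38. 39. 40.] (array([ 594.5, -166.4]), array([43.6, 77.9]), 89.07)
wrist white 5637 [514. 150.] z [20. 21. 22.] (array([781.7,  33.2]), array([102.9, 114.7]), 89.07)
wrist white 214 [210. 281.] z [42. 43. 44.] (array([ 462. , -101.2]), array([ 6. , 73.2]), 88.32)
wrist white 4817 [234. 333.] z [42. 43. 44.] (array([ 479.8, -168. ]), array([ 51.2, 154.1]), 89.96)
```

Request:
servo_tool(
  angular=[
    [0,0,0],
    [0,0,0],
    [0,0,0],
    [0,0,0],
    [0,0,0],
    [0,0,0],
    [0,0,0],
    [0,0,0],
    [0,0,0],
    [0,0,0],
  ],
  slide=[
    [0,-15,10],
    [0,-45,30],
    [0,-80,60],
    [0,-120,60],
    [0,-160,60],
    [0,-200,60],
    [0,-240,60],
    [0,-275,60],
    [0,-300,60],
    [0,-310,60],
  ],
  grip=[1,1,1,1,1,1,1,1,1,1],
)

```text
time: 1.13
tool_pos: [524.2, -313.7, 285.9]
tcp_rot: [-3.141, 0.0, 1.567]
contact_force: [0.6, 0.4, -0.3]
grip_width: 92.1
```

```bash
python3 - <<'E'
from h import *
ob()
for n in('scene','side','wrist'): c=cap(n,n+'1')
ob()
W=cloud(c);H=hsv(c);h,s,v=H[...,0].astype(int),H[...,1],H[...,2]
for nm,m in dict(red=((h<6)|(h>174))&(s>150)&(v>60),wood=(h>12)&(h<30)&(s>40)&(s<160)&(v>120),white=(s<40)&(v>150)).items():
  for b,st,ce in blobs(m,80):
    P=W[b]; P=P[~np.isnan(P[:,0])]
    P=P[(P[:,2]>20)&(P[:,2]<80)]
    if len(P)<50: continue
    print(nm,st[4],np.round(ce),'z',np.round(np.percentile(P[:,2],[5,50,95])),rect(P))
E
```

```text
{'time': np.float64(1.133), 'joint_positions': array([-6.64e-01,  4.72e-01,  1.16e+00, -1.00e-03,  1.51e+00, -6.61e-01]), 'tool_pos': array([ 524.238, -313.683,  285.903]), 'tcp_rot': array([-3.141,  0.   ,  1.567]), 'contact_force': array([ 0.565,  0.414, -0.323]), 'moment': array([0.004, 0.022, 0.032]), 'grip_width': np.float64(92.073)}
{'time': np.float64(1.283), 'joint_positions': array([-6.590e-01,  4.690e-01,  1.164e+00,  1.000e-03,  1.510e+00,
       -6.580e-01]), 'tool_pos': array([ 524.881, -309.744,  286.246]), 'tcp_rot': array([-3.141e+00, -1.000e-03,  1.570e+00]), 'contact_force': array([-0.129,  0.676, -0.093]), 'moment': array([ 0.012, -0.02 ,  0.058]), 'grip_width': np.float64(91.578)}
red 951 [229. 113.] z [62. 75. 76.] (array([ 475. , -237.4]), array([67.9, 12.8]), 85.76)
wood 14008 [339. 146.] z [38. 39. 40.] (array([ 620. , -256.1]), array([264. , 146.3]), 85.83)
wood 292 [374.  17.] z [37. 39. 40.] (array([ 626.7, -142.8]), array([41.3, 10.3]), 82.52)
white 19273 [235.  71.] z [41. 43. 44.] (array([ 476.5, -206.7]), array([182.2, 152.8]), 84.95)
white 1656 [188. 209.] z [42. 43. 44.] (array([ 419.9, -357.2]), array([ 54.5, 109.3]), 48.64)
white 1076 [276. 213.] z [42. 43. 44.] (array([ 521.5, -349.4]), array([60.9, 40.8]), 83.63)
```

View pics/wrist1.png

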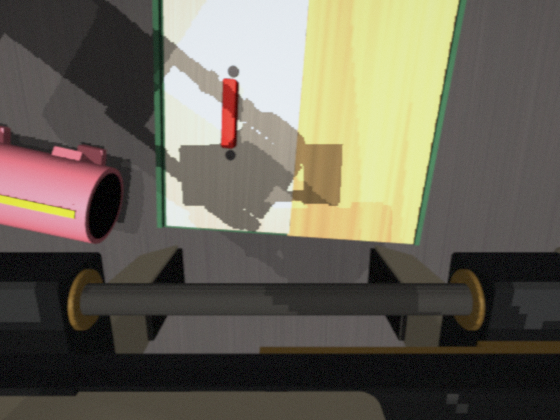

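View pics/scene1.png

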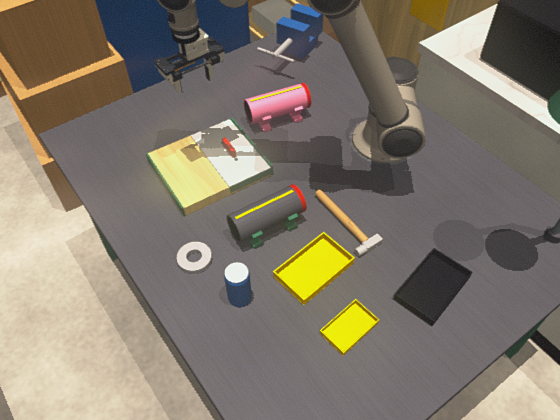

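The wrist view shows the bar at (229,113) and the deck at (340,140). The top of the box is cut off, so I'll take one more view with the camera farther back.

Request:
servo_tool(
  angular=[
    [0,0,0],
    [0,0,0],
    [0,0,0],
    [0,0,0],
    [0,0,0],
  ],
  slide=[
    [5,10,15],
    [15,25,45],
    [15,35,75],
    [15,40,90],
    [15,40,90],
  ],
  grip=[1,1,1,1,1],
)

```text
time: 1.7
tool_pos: [541.4, -267.0, 381.8]
tcp_rot: [3.134, 0.004, 1.575]
contact_force: [1.0, 0.7, 0.7]
grip_width: 91.9
```

```bash
python3 - <<'E'
from h import *
bot.capture('side')
c=cap('wrist','wrist2')
ob()
W=cloud(c);H=hsv(c);h,s,v=H[...,0].astype(int),H[...,1],H[...,2]
np.savez('w2.npz',W=W,H=H)
for nm,m in dict(red=((h<6)|(h>174))&(s>150)&(v>60),wood=(h>12)&(h<30)&(s>40)&(s<160)&(v>120),green=(h>55)&(h<95)&(s>80)).items():
  for b,st,ce in blobs(m,80):
    P=W[b]; P=P[~np.isnan(P[:,0])]
    P=P[(P[:,2]>20)&(P[:,2]<80)]
    if len(P)<50: continue
    print(nm,st[4],np.round(ce),'z',np.round(np.percentile(P[:,2],[5,50,95])),rect(P))
    if nm=='red': Q=P[P[:,2]>73]; print(rect(Q),Q[:,2].mean())
E
```

```text
{'time': np.float64(1.8), 'joint_positions': array([-0.588,  0.441,  0.971,  0.   ,  1.729, -0.59 ]), 'tool_pos': array([ 540.32 , -268.179,  377.041]), 'tcp_rot': array([3.141, 0.   , 1.573]), 'contact_force': array([-0.423,  0.296, -0.144]), 'moment': array([-0.019, -0.002, -0.003]), 'grip_width': np.float64(91.709)}
red 565 [226. 147.] z [62. 75. 76.] (array([ 475. , -237.1]), array([68.4, 12.9]), 86.03)
(array([ 475.1, -237.1]), array([68.4, 12.6]), 86.13) 74.83676474684253
wood 10629 [317. 173.] z [38. 39. 41.] (array([ 626.2, -251.3]), array([274.8, 157.8]), 86.03)
wood 189 [341.  65.] z [37. 39. 40.] (array([ 628.5, -136.5]), array([44.3, 10. ]), 86.27)
green 1217 [170. 132.] z [34. 42. 44.] (array([ 392.2, -234.5]), array([272.5,   8.3]), 85.54)
green 605 [394. 147.] z [41. 43. 44.] (array([ 708.6, -253.2]), array([264.2,   5.7]), 86.0)
```

View pics/wrist2.png

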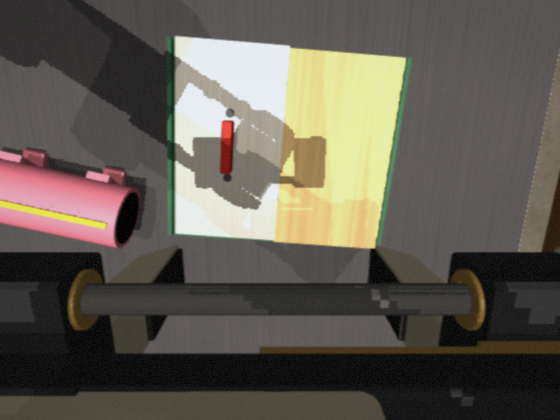

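Request:
servo_tool(
  angular=[
    [0,0,-1],
    [0,0,-3],
    [0,0,-4],
    [0,0,-4],
    [0,0,-4],
    [0,0,-4],
    [0,0,-4],
    [0,0,-4],
    [0,0,-4],
    [0,0,-4],
  ],
  slide=[
    [-10,5,-20],
    [-25,13,-55],
    [-40,20,-95],
    [-55,28,-135],
    [-65,33,-175],
    [-65,33,-215],
    [-65,33,-240],
    [-65,33,-250],
    [-65,33,-250],
    [-65,33,-250],
  ],
  grip=[1,1,1,1,1,1,1,1,1,1],
)

```text
time: 2.63
tool_pos: [475.2, -236.9, 126.9]
tcp_rot: [-3.141, -0.0, 1.501]
contact_force: [0.7, -0.3, -0.1]
grip_width: 91.7
```

```bash
python3 - <<'E'
from h import *
bot.capture('side')
c=cap('side','side3');c=cap('wrist','wrist3')
ob()
E
```

```text
{'time': np.float64(2.783), 'joint_positions': array([-0.607,  0.452,  1.647,  0.   ,  1.038, -0.537]), 'tool_pos': array([ 476.078, -237.616,  128.538]), 'tcp_rot': array([3.138e+00, 2.000e-03, 1.501e+00]), 'contact_force': array([ 0.622, -0.037,  0.318]), 'moment': array([-0.025, -0.006, -0.006]), 'grip_width': np.float64(91.785)}
```

View pics/side3.png

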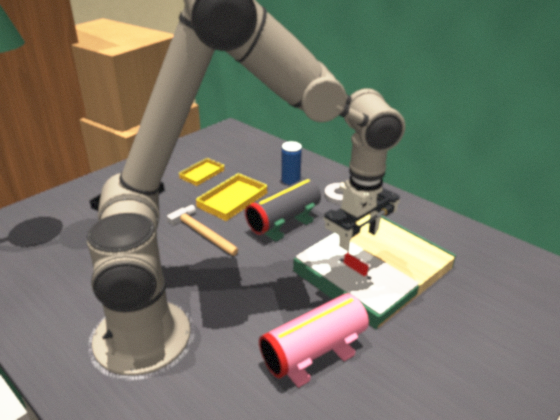

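Side view: the gripper hangs over the red bar at (356,264). I'll descend and close.

Request:
servo_tool(
  angular=[
    [0,0,0],
    [0,0,0],
    [0,0,0],
    [0,0,0],
    [0,0,0],
    [0,0,0],
    [0,0,0],
    [0,0,0],
    [0,0,0],
    [0,0,0],
  ],
  slide=[
    [0,0,-15],
    [0,0,-35],
    [0,0,-55],
    [0,0,-70],
    [0,0,-78],
    [0,0,-78],
    [0,0,-78],
    [0,0,-78],
    [0,0,-78],
    [0,0,-78],
  ],
  grip=[1,1,1,1,1,1,0,-1,-1,-1],
)

```text
time: 3.62
tool_pos: [475.6, -237.3, 49.7]
tcp_rot: [3.14, 0.001, 1.501]
contact_force: [0.0, 1.4, -0.6]
grip_width: 69.6
```

Request:
servo_tool(
  angular=[
    [0,0,0],
    [0,0,0],
    [0,0,0],
    [0,0,0],
    [0,0,0],
  ],
  slide=[
    [0,0,0],
    [0,0,0],
    [0,0,0],
    [0,0,0],
    [0,0,0],
  ],
  grip=[-1,-1,-1,-1,-1],
)

```text
time: 4.03
tool_pos: [475.0, -237.0, 48.8]
tcp_rot: [3.142, 0.0, 1.501]
contact_force: [-0.3, -0.6, -0.1]
grip_width: 36.4
```

Request:
servo_tool(
  angular=[
    [0,0,0],
    [0,0,0],
    [0,0,0],
    [0,0,0],
    [0,0,0],
    [0,0,0],
  ],
  slide=[
    [0,0,0],
    [0,0,0],
    [0,0,0],
    [0,0,0],
    [0,0,0],
    [0,0,0],
  ],
  grip=[-1,-1,-1,-1,-1,-1],
)

```text
time: 4.53
tool_pos: [475.0, -237.0, 48.7]
tcp_rot: [3.142, -0.0, 1.501]
contact_force: [-0.5, 0.7, 0.5]
grip_width: 13.9
```

Request:
servo_tool(
  angular=[
    [0,0,0],
    [0,0,0],
    [0,0,0],
    [0,0,0],
    [0,0,0],
    [0,0,0],
    [0,0,0],
    [0,0,0],
    [0,0,0],
    [0,0,0],
  ],
  slide=[
    [5,-0.3,0],
    [17,-1.2,0],
    [34,-2.4,0],
    [54,-3.8,0],
    [74,-5.2,0],
    [94,-6.6,0],
    [114,-8,0],
    [132,-9.2,0],
    [145,-10.1,0],
    [152,-10.6,0],
  ],
  grip=[-1,-1,-1,-1,-1,-1,-1,-1,-1,-1],
)

```text
time: 5.37
tool_pos: [628.2, -247.4, 48.7]
tcp_rot: [-3.141, 0.0, 1.502]
contact_force: [-3.9, 0.8, 5.7]
grip_width: 14.1
```

Request:
servo_tool(
  angular=[
    [0,0,0],
    [0,0,0],
    [0,0,0],
  ],
  slide=[
    [0,0,0],
    [0,0,0],
    [0,0,0],
  ],
  grip=[-1,-1,-1],
)

```text
time: 5.62
tool_pos: [627.0, -247.5, 48.8]
tcp_rot: [3.141, 0.0, 1.501]
contact_force: [1.7, 0.2, 0.5]
grip_width: 14.1
```

```bash
python3 - <<'E'
from h import *
ob()
c=cap('scene','scene4');c=cap('side','side4')
E
```

```text
{'time': np.float64(5.617), 'joint_positions': array([-0.49 ,  0.776,  1.276,  0.   ,  1.088, -0.42 ]), 'tool_pos': array([ 627.02 , -247.527,   48.753]), 'tcp_rot': array([3.141, 0.   , 1.501]), 'contact_force': array([1.694, 0.158, 0.503]), 'moment': array([ 0.04 , -0.258,  0.016]), 'grip_width': np.float64(14.084)}
```

View pics/side4.png

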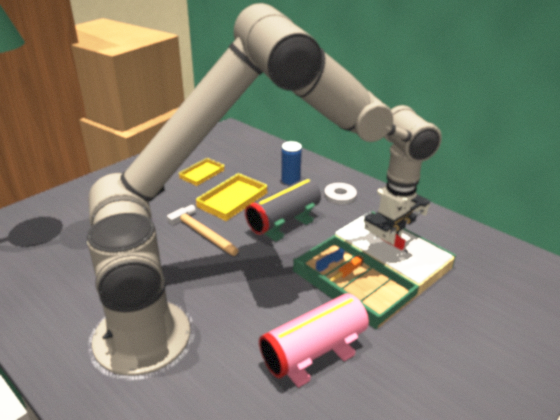

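The cover is on the deck, with a blue bridge at side (330,258) and orange at (350,266). I'll release, rise and look.

Request:
servo_tool(
  angular=[
    [0,0,0],
    [0,0,0],
    [0,0,0],
    [0,0,0],
    [0,0,0],
    [0,0,0],
    [0,0,0],
    [0,0,0],
    [0,0,0],
    [0,0,0],
  ],
  slide=[
    [0,0,0],
    [0,0,0],
    [0,0,0],
    [0,0,0],
    [0,0,0],
    [0,0,0],
    [0,0,10],
    [0,0,35],
    [0,0,70],
    [0,0,110],
  ],
  grip=[0,1,1,1,1,1,1,1,1,1],
)

```text
time: 6.55
tool_pos: [626.0, -247.1, 158.8]
tcp_rot: [-3.138, -0.001, 1.501]
contact_force: [0.4, -1.2, -0.4]
grip_width: 75.9
```

Request:
servo_tool(
  angular=[
    [0,0,0],
    [0,0,0],
    [0,0,0],
    [0,0,0],
    [0,0,0],
    [0,0,0],
    [0,0,0],
    [0,0,0],
    [0,0,0],
    [0,0,0],
  ],
  slide=[
    [-10,-5,20],
    [-30,-20,55],
    [-55,-35,95],
    [-80,-50,130],
    [-105,-65,150],
    [-130,-75,160],
    [-145,-80,160],
    [-150,-80,160],
    [-150,-80,160],
    [-150,-80,160],
  ],
  grip=[1,1,1,1,1,1,1,1,1,1],
)

```text
time: 7.38
tool_pos: [477.4, -327.0, 318.6]
tcp_rot: [3.142, -0.001, 1.501]
contact_force: [0.8, 0.1, 0.1]
grip_width: 92.1
```

```bash
python3 - <<'E'
from h import *
bot.capture('side');bot.capture('side')
c=cap('wrist','wrist5')
ob()
W=cloud(c);H=hsv(c);h,s,v=H[...,0].astype(int),H[...,1],H[...,2]
np.savez('w5.npz',W=W,H=H)
for nm,m in dict(red=((h<6)|(h>174))&(s>150)&(v>60),orange=(h>6)&(h<16)&(s>170)&(v>100),blue=(h>95)&(h<130)&(s>100),brass=(h>16)&(h<30)&(s>90)&(v>60),green=(h>55)&(h<95)&(s>80),white=(s<40)&(v>150)).items():
  for b,st,ce in blobs(m,80):
    P=W[b]; P=P[~np.isnan(P[:,0])]
    P=P[(P[:,2]>0)&(P[:,2]<80)]
    if len(P)<50: continue
    print(nm,st[4],np.round(ce),'z',np.round(np.percentile(P[:,2],[5,50,95])),rect(P))
E
```

```text
{'time': np.float64(7.533), 'joint_positions': array([-0.732,  0.397,  1.193,  0.   ,  1.553, -0.664]), 'tool_pos': array([ 477.897, -326.829,  317.942]), 'tcp_rot': array([-3.141e+00, -1.000e-03,  1.502e+00]), 'contact_force': array([-0.061, -0.057,  0.142]), 'moment': array([-0.039, -0.014, -0.045]), 'grip_width': np.float64(91.317)}
red 1117 [401. 100.] z [56. 74. 76.] (array([ 625. , -247.7]), array([66.8, 13.5]), 85.82)
orange 122 [283.  83.] z [23. 30. 32.] (array([ 493. , -216.8]), array([ 4.4, 69.6]), 84.34)
blue 1403 [268.  28.] z [27. 35. 36.] (array([ 480.6, -154.9]), array([17.7, 87.1]), 83.94)
brass 3549 [275.  25.] z [ 7.  9. 11.] (array([ 478.2, -148.1]), array([ 58.6, 140.4]), 85.56)
brass 4235 [269.  78.] z [ 8.  9. 31.] (array([ 473.6, -210. ]), array([ 56.5, 140.4]), 85.95)
brass 2142 [279. 121.] z [ 7.  9. 11.] (array([ 469.2, -270. ]), array([ 55.9, 140.6]), 85.49)
brass 324 [339. 191.] z [37. 39. 40.] (array([ 559.7, -359.3]), array([ 65.8, 125.6]), 38.98)
brass 149 [292. 170.] z [ 8.  9. 10.] (array([ 499.8, -327. ]), array([35.7, 13.3]), 75.36)
brass 502 [297. 197.] z [ 8.  9. 11.] (array([ 503.6, -363.4]), array([23.8, 59.4]), 89.29)
green 5239 [243. 117.] z [14. 39. 43.] (array([ 466.2, -250.1]), array([253.3, 158.9]), 85.69)
green 992 [463. 103.] z [41. 43. 44.] (array([ 706.9, -268.8]), array([247.6,   7.4]), 85.82)
white 24882 [395. 102.] z [41. 43. 44.] (array([ 626.4, -262.5]), array([246.2, 153.5]), 86.01)
```

View pics/wrist5.png

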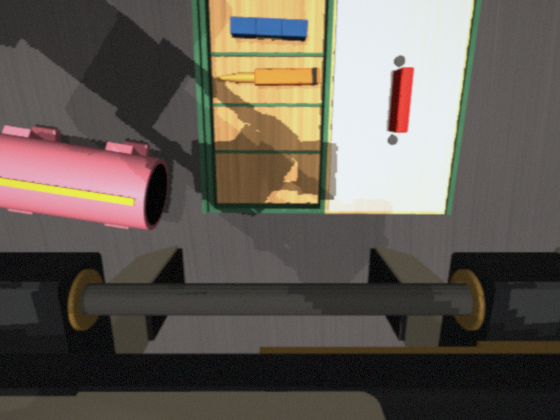

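```bash
cat >> h.py <<'E'
YB=-np.radians(4.1); OB=np.array([471.5,-240.,0])
RB=Ro.from_euler('z',YB).as_matrix()
def tobox(P): return (P-OB)@RB
E
python3 - <<'E'
from h import *
d=np.load('w5.npz');W=d['W'];B=tobox(W)
ok=~np.isnan(B[...,0])&(abs(B[...,0])<68)&(abs(B[...,1])<132)
for i,(a,b) in enumerate([(-130,-63),(-57,-3),(3,57),(63,130)]):
    m=ok&(B[...,1]>a)&(B[...,1]<b); P=B[m]
    t=P[P[:,2]>15]
    print(i,m.sum(),'floor',np.median(P[:,2]),'n high',len(t), rect(t) if len(t)>20 else '', np.percentile(t[:,2],95) if len(t)>20 else '')
    if len(t)>20:
        for x in range(-60,70,10):
            q=t[abs(t[:,0]-x)<5]
            if len(q)>3: print('  ',x,np.round(np.percentile(q[:,1],[2,50,98]),1),np.round(q[:,2].max(),1))
c=cap('wrist'); cv2.imwrite('pics/z5.png',cv2.resize(c['img'][0:220,180:340],None,fx=3.5,fy=2.7*1))
E
```

```text
0 19747 floor 376.36925655637367 n high 14942 (array([  7.8, -80.4]), array([ 34.7, 120.3]), 90.0) 427.68876405209147
   -50 [-75.8 -67.4 -63.1] 410.3
   -40 [-93.6 -75.1 -63.3] 409.9
   -30 [-95.3 -83.6 -63.4] 430.7
   -20 [-63.2 -63.2 -63. ] 430.1
   10 [-64.8 -64.  -63.3] 413.4
   20 [-64.9 -64.1 -63.2] 413.5
   30 [-66.5 -64.2 -63.1] 428.8
   40 [-66.8 -64.4 -63.1] 428.7
   50 [-66.7 -64.3 -63.1] 428.9
   60 [-93.8 -74.7 -63.2] 428.9
1 19257 floor 399.903620343797 n high 14916 (array([  2.8, -52.9]), array([130.5,   8.3]), 0.04) 408.78172650353025
   -60 [-50.5 -50.1 -49.6] 399.3
   -50 [-56.6 -50.2 -49.6] 410.0
   -40 [-56.7 -51.6 -49.6] 410.3
   -30 [-56.9 -55.7 -52.7] 407.3
   -20 [-56.9 -55.8 -54.9] 403.5
   -10 [-56.9 -55.7 -54.8] 403.7
   0 [-56.9 -55.7 -54.8] 403.5
   10 [-56.9 -55.7 -54.7] 403.5
   20 [-56.9 -55.7 -54.6] 403.4
   30 [-56.9 -55.6 -54.5] 403.2
   40 [-56.9 -55.6 -54.6] 403.5
   50 [-56.9 -55.6 -54.5] 403.3
   60 [-56.8 -52.4 -49.2] 409.8
2 4820 floor 9.368957130388281 n high 1407 (array([-0.5, 32.5]), array([129.4,  18.4]), 0.85) 32.031933655969695
   -60 [29.6 31.8 33.2] 23.7
   -50 [28.4 31.7 35.4] 24.9
   -40 [26.4 31.6 36.5] 26.6
   -30 [26.3 31.6 38.1] 27.4
   -20 [26.4 31.8 38.1] 27.6
   -10 [23.4 31.3 40.4] 33.1
   0 [23.6 31.3 40.4] 33.1
   10 [23.7 32.4 41.8] 32.9
   20 [23.9 32.6 41.7] 34.2
   30 [24.  32.6 41.8] 33.3
   40 [24.2 32.6 41.7] 33.2
   50 [24.3 32.6 41.8] 33.0
   60 [24.3 32.8 41.8] 32.8
3 5763 floor 9.21437624157528 n high 1577 (array([ 2.8, 86.1]), array([18.7, 89.3]), 87.79) 36.12717115171756
   -40 [78.4 85.8 96.3] 36.9
   -30 [78.1 85.3 95.6] 37.0
   -20 [77.8 84.9 95.6] 36.6
   -10 [77.5 85.3 95.5] 37.1
   0 [77.  84.6 94.6] 37.4
   10 [76.6 84.3 94.7] 37.4
   20 [76.2 83.6 93.8] 37.6
   30 [75.9 83.3 93.7] 37.4
   40 [75.7 83.  93. ] 37.6
   50 [75.6 83.8 92.4] 36.8
```

View pics/z5.png

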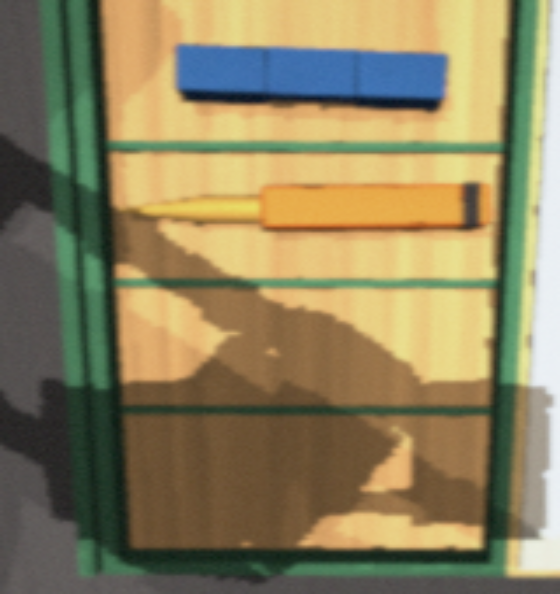

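The close view shows one blue bridge in pocket +90 and the stylus in pocket +30 with its tip towards the robot. Pockets -30 and -90 are empty. I'll turn the gripper 90° and go to the stylus, with the fingers partly open to clear the bridge.

Request:
servo_tool(
  angular=[
    [0,0,4],
    [0,0,11],
    [0,0,18],
    [0,0,25],
    [0,0,32],
    [0,0,39],
    [0,0,45],
    [0,0,45],
  ],
  slide=[
    [2,10,-10],
    [5,25,-25],
    [8,45,-45],
    [11,65,-65],
    [15,85,-85],
    [18,105,-100],
    [21,118,-100],
    [21,118,-100],
  ],
  grip=[1,0.5,-0.3,-0.3,-0.3,-0.3,-0.3,-0.3],
)

```text
time: 8.25
tool_pos: [498.4, -206.4, 217.4]
tcp_rot: [-3.141, -0.003, 2.294]
contact_force: [0.4, 0.2, -0.7]
grip_width: 49.6
```

Request:
servo_tool(
  angular=[
    [0,0,7],
    [0,0,14],
    [0,0,21],
    [0,0,28],
    [0,0,35],
    [0,0,42],
    [0,0,45.5],
    [0,0,45.5],
    [0,0,45.5],
    [0,0,45.5],
  ],
  slide=[
    [0,0,-10],
    [0,0,-30],
    [0,0,-50],
    [0,0,-70],
    [0,0,-90],
    [0,0,-110],
    [0,0,-120],
    [0,0,-120],
    [0,0,-120],
    [0,0,-120],
  ],
  grip=[-0.3,-0.3,-0.3,-0.3,-0.3,-0.3,-0.3,-0.3,-0.3,-0.3],
)

```text
time: 9.08
tool_pos: [498.9, -210.2, 99.6]
tcp_rot: [-3.141, 0.002, 3.077]
contact_force: [-0.9, 1.0, -0.3]
grip_width: 32.3
```

```bash
python3 - <<'E'
from h import *
bot.capture('side')
c=cap('scene','scene6')
c=cap('wrist','wrist6')
ob()
W=cloud(c);B=tobox(W)
np.savez('w6.npz',B=B,W=W)
ok=~np.isnan(B[...,0])&(abs(B[...,0])<70)&(B[...,1]>3)&(B[...,1]<57)&(B[...,2]>15)&(B[...,2]<37)
P=B[ok]; print(rect(P))
for x in range(-60,70,10):
            q=P[abs(P[:,0]-x)<5]
            if len(q)>3: print('  ',x,np.round(np.percentile(q[:,1],[2,50,98]),1),np.round(q[:,2].max(),1))
E
```

```text
{'time': np.float64(9.233), 'joint_positions': array([-0.54 ,  0.504,  1.652,  0.   ,  0.984, -2.049]), 'tool_pos': array([ 498.645, -210.006,   99.765]), 'tcp_rot': array([-3.141e+00,  2.000e-03,  3.079e+00]), 'contact_force': array([-0.073, -1.25 ,  0.753]), 'moment': array([ 0.077, -0.087,  0.028]), 'grip_width': np.float64(32.041)}
(array([ 0.1, 30. ]), array([ 53.9, 139.8]), 89.98)
   -60 [29.8 31.7 33.7] 23.5
   -50 [28.5 31.8 35.2] 25.2
   -40 [26.6 31.9 37.3] 26.7
   -30 [26.6 32.  37.4] 27.4
   -20 [26.7 32.2 38.3] 30.8
   -10 [23.5 32.2 40.9] 33.0
   0 [24.2 32.4 41.1] 32.9
   10 [24.3 33.1 41.3] 33.0
   20 [24.3 33.2 41.5] 32.9
   30 [24.3 33.  41.8] 32.6
   40 [24.3 32.8 41.9] 32.8
   50 [25.  33.6 42.2] 32.4
   60 [24.3 33.  42.3] 32.9
```

View pics/wrist6.png

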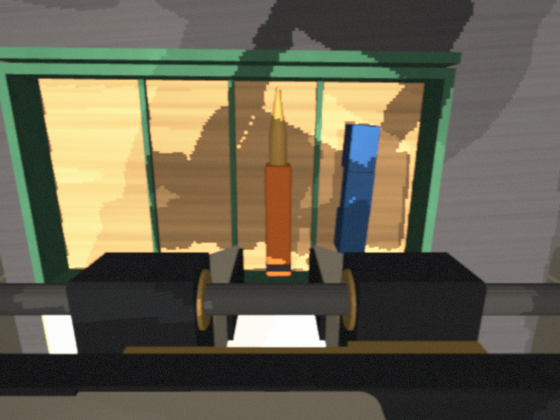

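View pics/scene6.png

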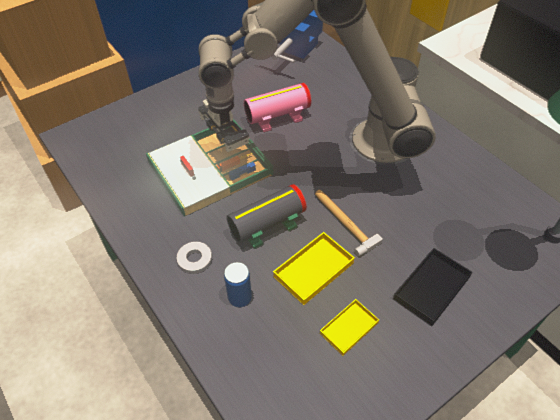

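The stylus lies centred between the fingers at wrist (278,220). I'll descend and grip.

Request:
servo_tool(
  angular=[
    [0,0,0],
    [0,0,0],
    [0,0,0],
    [0,0,0],
    [0,0,0],
    [0,0,0],
    [0,0,0],
    [0,0,0],
    [0,0,0],
    [0,0,0],
  ],
  slide=[
    [0,0,-15],
    [0,0.5,-35],
    [0,0.5,-55],
    [0,0.5,-70],
    [0,0.5,-80],
    [0,0.5,-83],
    [0,0.5,-83],
    [0,0.5,-83],
    [0,0.5,-83],
    [0,0.5,-83],
  ],
  grip=[-0.3,-0.3,-0.3,-0.3,-0.3,-0.3,-0.3,-1,-1,-1],
)

```text
time: 10.07
tool_pos: [498.6, -209.4, 16.7]
tcp_rot: [-3.141, 0.002, 3.08]
contact_force: [-0.4, -0.8, 1.8]
grip_width: 17.4
```

Request:
servo_tool(
  angular=[
    [0,0,0],
    [0,0,0],
    [0,0,0],
    [0,0,0],
    [0,0,0],
    [0,0,0],
  ],
  slide=[
    [0,0,0],
    [0,0,0],
    [0,0,0],
    [0,0,0],
    [0,0,0],
    [0,0,0],
  ],
  grip=[-1,-1,-1,-1,-1,-1],
)

```text
time: 10.57
tool_pos: [498.6, -209.4, 16.7]
tcp_rot: [-3.141, 0.002, 3.08]
contact_force: [-0.1, 0.4, 6.1]
grip_width: 17.8
```

Request:
servo_tool(
  angular=[
    [0,0,0],
    [0,0,0],
    [0,0,0],
    [0,0,0],
    [0,0,0],
    [0,0,0],
    [0,0,0],
    [0,0,0],
    [0,0,0],
    [0,0,0],
  ],
  slide=[
    [0,0,3],
    [0,0,10],
    [0,0,22],
    [0,0,40],
    [0,0,65],
    [0,0,95],
    [0,0,125],
    [0,0,155],
    [0,0,175],
    [0,0,180],
  ],
  grip=[-1,-1,-1,-1,-1,-1,-1,-1,-1,-1],
)

```text
time: 11.4
tool_pos: [499.3, -209.8, 199.9]
tcp_rot: [-3.139, 0.006, 3.081]
contact_force: [1.2, -0.3, -0.1]
grip_width: 17.9
```

Request:
servo_tool(
  angular=[
    [0,0,0],
    [0,0,0],
    [0,-3,0],
    [0,-8,0],
    [0,-13,0],
    [0,-18,0],
    [0,-22,0],
    [0,-25,0],
    [0,-25,0],
    [0,-25,0],
  ],
  slide=[
    [0,10,0],
    [0,30,10],
    [0,55,20],
    [0,80,30],
    [0,110,40],
    [0,140,40],
    [0,170,40],
    [0,195,40],
    [0,210,40],
    [0,210,40],
  ],
  grip=[-1,-1,-1,-1,-1,-1,-1,-1,-1,-1],
)

```text
time: 12.23
tool_pos: [495.4, 4.2, 233.4]
tcp_rot: [3.111, 0.431, 3.076]
contact_force: [-0.7, -0.3, -1.0]
grip_width: 17.5
```

```bash
python3 - <<'E'
from h import *
bot.capture('side');bot.capture('side')
c=cap('scene','scene7');d=cap('side','side7')
c=cap('wrist','wrist7')
np.savez('w7.npz',W=cloud(c),H=hsv(c))
ob()
E
```

```text
{'time': np.float64(12.483), 'joint_positions': array([-0.211,  0.065,  1.948,  0.136,  0.706, -1.804]), 'tool_pos': array([4.98075e+02, 2.93000e-01, 2.35040e+02]), 'tcp_rot': array([3.113, 0.434, 3.073]), 'contact_force': array([ 0.   , -0.337, -1.814]), 'moment': array([0.118, 0.256, 0.007]), 'grip_width': np.float64(17.603)}
```

View pics/wrist7.png

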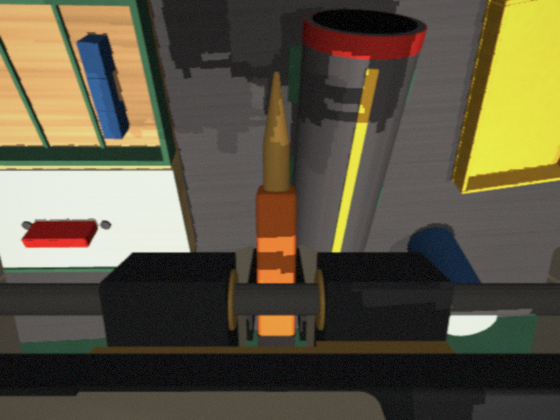

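View pics/side7.png

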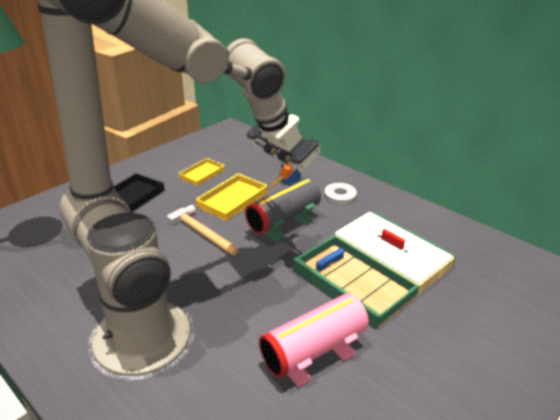

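The stylus is held with its tip at wrist (277,72), and the pipe seam runs from (371,70) to (338,250). I'll measure both with the same camera.

```bash
python3 - <<'E'
from h import *
d=np.load('w7.npz');W=d['W'];H=d['H']
h,s,v=H[...,0].astype(int),H[...,1],H[...,2]
o=bot.get_obs();Rt=Ro.from_euler('xyz',o['tcp_rot']).as_matrix();p=np.array(o['tool_pos'])
u,vv=np.meshgrid(np.arange(560),np.arange(420))
T=(W-p)@Rt
m=(u>245)&(u<305)&(vv>60)&(vv<235)&~np.isnan(W[...,0])&(W[...,2]>130)
P=T[m]; print(P.shape)
for x in range(20,105,6):
    q=P[abs(P[:,0]-x)<3]
    if len(q): print(x,len(q),np.round([q[:,1].min(),np.median(q[:,1]),q[:,1].max(),q[:,2].min(),np.median(q[:,2])],1))
print('max x',P[:,0].max(), P[P[:,0].argmax()])
for r in range(64,84,2):
    print(r,[(cc,round(W[r,cc,2])) for cc in range(272,284,2)])
# seam
m=(h>18)&(h<34)&(s>150)&(u>325)&(u<385)&(vv>60)&(vv<255)&(W[...,2]>95)&(W[...,2]<125)
Q=W[m]; print(len(Q),rect(Q),np.percentile(Q[:,2],[2,50,98]))
c0=Q.mean(0);U,S,V=np.linalg.svd(Q-c0);print(c0,V[0])
k=(Q-c0)@V[0]; print(c0+k.min()*V[0],c0+k.max()*V[0])
# red band
m=((h<6)|(h>174))&(s>150)&(vv<60)&(u>290)&(u<440)&~np.isnan(W[...,0])
Q=W[m];print('red',rect(Q),Q[:,0].min(),Q[:,0].max())
E
```

```text
(4173, 3)
20 148 [ -8.3   0.2   9.1 -15.6 -14. ]
26 529 [ -8.3   0.6   9.1 -16.2 -14.1]
32 529 [ -8.7   0.2   9.  -16.1 -14.1]
38 684 [ -8.6   0.2   9.4 -16.  -13.4]
44 349 [ -5.3   0.6   6.1 -10.6  -8.2]
50 349 [ -5.3   0.6   6.  -10.4  -8.1]
56 369 [ -5.7   0.1   5.9 -11.   -8.2]
62 364 [ -5.7   0.1   5.9 -10.6  -7.9]
68 293 [-4.7  0.1  5.4 -9.6 -7. ]
74 251 [-3.8  0.1  4.  -8.6 -6.2]
80 183 [-2.5  0.1  3.1 -7.7 -5.3]
86 115 [-1.6  0.1  2.2 -6.  -4.6]
92 10 [-0.8  0.3  1.3 -5.2 -3.7]
max x 89.67668238833562 [89.67668239  0.49647481 -3.45543547]
64 [(272, -1), (274, 2), (276, 1), (278, 1), (280, 1), (282, 1)]
66 [(272, 0), (274, 2), (276, 0), (278, 2), (280, 2), (282, -1)]
68 [(272, 2), (274, 0), (276, 1), (278, 1), (280, 0), (282, 1)]
70 [(272, 0), (274, 1), (276, 0), (278, 0), (280, 1), (282, 1)]
72 [(272, 1), (274, 201), (276, 200), (278, 1), (280, 1), (282, 0)]
74 [(272, 2), (274, 202), (276, 202), (278, 201), (280, 2), (282, 0)]
76 [(272, 1), (274, 202), (276, 202), (278, 202), (280, 1), (282, 2)]
78 [(272, 2), (274, 201), (276, 204), (278, 202), (280, 1), (282, -1)]
80 [(272, 201), (274, 204), (276, 204), (278, 204), (280, 1), (282, 0)]
82 [(272, 202), (274, 204), (276, 203), (278, 204), (280, 1), (282, 1)]
1898 (array([535.3,  64.7]), array([ 10. , 178.3]), 85.25) [110.3474006  112.306327   113.54043502]
[516.75093658  65.84117046 112.25003214] [ 9.96576419e-01 -8.26755414e-02  4.42838441e-04]
[446.40073363  71.67739236 112.21877134] [624.13927295  56.93228131 112.29775119]
red (array([436.2,  89. ]), array([122.7,  19.7]), 81.29) 423.2762913705756 455.264024196855
```

```bash
python3 - <<'E'
from h import *
for n in('scene','side'):
    c=cap(n);W=cloud(c);H=hsv(c);h,s,v=H[...,0].astype(int),H[...,1],H[...,2]
    m=(h>18)&(h<36)&(s>90)&(W[...,2]>98)&(W[...,2]<122)&(W[...,0]>420)&(W[...,0]<680)&(abs(W[...,1]-64)<25)
    Q=W[m]; print(n,len(Q),rect(Q),Q[:,0].min(),Q[:,0].max(),np.median(Q[:,2]))
    m=(W[...,2]>85)&(W[...,2]<118)&(W[...,0]>400)&(W[...,0]<700)&(abs(W[...,1]-64)<50)
    Q=W[m]; ax=np.array([.9966,-.0827]);k=Q[:,:2]@ax; print(np.percentile(k,[.5,1,2,98,99,99.5]), np.array([535.3,64.5])@ax)
d=np.load('w7.npz');W=d['W'];H=d['H'];h,s,v=H[...,0].astype(int),H[...,1],H[...,2]
m=(W[...,2]>80)&(W[...,2]<118)&(W[...,0]>400)&(W[...,0]<700)&(abs(W[...,1]-64)<50)
Q=W[m];ax=np.array([.9966,-.0827]);k=Q[:,:2]@ax;print('wrist pipe',np.percentile(k,[0.2,.5,1,99,99.5]))
m=m&((h<6)|(h>174))&(s>150); k=W[m][:,:2]@ax;print('red',np.percentile(k,[1,5,95,99]),'ysym',W[m][:,1].mean())
E
```

```text
scene 203 (array([542.1,  64. ]), array([ 16.8, 192.4]), 86.14) 446.32233954578953 638.0887900966857 109.7444482583794
[420.87046976 423.01094705 425.37546508 640.67124458 641.40856752
 641.92100164] 528.1458299999999
side 223 (array([533.1,  65.5]), array([ 25.1, 212.5]), 85.34) 427.70780355036777 638.8419638329791 113.33561494910714
[416.76928762 417.40854569 418.07006589 633.8960007  636.03869296
 637.96439215] 528.1458299999999
wrist pipe [418.52372265 418.60603075 418.6741049  618.37440569 621.70742634]
red [419.20171276 419.69409025 432.68984252 433.33289624] ysym 66.10128056076202
```

```bash
cat >> h.py <<'E'
TIP=np.array([90,.2,-2.5])
def tip():
    o=bot.get_obs();Rt=Ro.from_euler('xyz',o['tcp_rot']).as_matrix()
    return Rt@TIP+np.array(o['tool_pos'])
PC=np.array([535.6,64.3]);AX=np.array([.9966,-.0827])
def seam(o_=None):
    t=tip();d=t[:2]-PC
    print('tip',np.round(t,1),'along',round(d@AX,1),'lat',round(d@np.array([-AX[1],AX[0]]),1),'h',round(t[2]-110,1))
E
python3 - <<'E'
from h import *
ob();seam();t=tip();g=np.append(PC-80*AX,112);print(g,g-t)
E
```

```text
{'time': np.float64(12.583), 'joint_positions': array([-0.211,  0.064,  1.948,  0.136,  0.706, -1.804]), 'tool_pos': array([4.98172e+02, 9.90000e-02, 2.35311e+02]), 'tcp_rot': array([3.113, 0.435, 3.073]), 'contact_force': array([-0.216, -0.293, -0.823]), 'moment': array([0.104, 0.25 , 0.023]), 'grip_width': np.float64(17.665)}
tip [415.7   5.9 199.7] along -114.7 lat -68.1 h 89.7
[455.872  70.916 112.   ] [ 40.18284865  65.00833865 -87.68500495]
```

Request:
servo_tool(
  angular=[
    [0,0,0],
    [0,0,0],
    [0,0,0],
    [0,0,0],
    [0,0,0],
    [0,0,0],
    [0,0,0],
  ],
  slide=[
    [5,8,-5],
    [15,25,-20],
    [27,45,-40],
    [37,60,-55],
    [40,65,-60],
    [40,65,-60],
    [40,65,-60],
  ],
  grip=[-1,-1,-1,-1,-1,-1,-1],
)

```text
time: 13.17
tool_pos: [538.0, 65.5, 175.7]
tcp_rot: [3.113, 0.435, 3.074]
contact_force: [-0.1, -0.9, -1.0]
grip_width: 17.5
```

```bash
python3 - <<'E'
from h import *
c=cap('side');c=cap('wrist','wrist8');ob();seam()
W=cloud(c);H=hsv(c)
o=c['obs'];Rt=Ro.from_euler('xyz',o['tcp_rot']).as_matrix();p=np.array(o['tool_pos'])
T=(W-p)@Rt
u,vv=np.meshgrid(np.arange(560),np.arange(420))
m=(u>245)&(u<305)&(vv>60)&(vv<200)&(T[...,0]>40)&(T[...,0]<95)&(abs(T[...,1])<8)&(T[...,2]<3)&(T[...,2]>-15)
P=T[m];print(len(P),P[P[:,0].argmax()])
h,s,v=H[...,0].astype(int),H[...,1],H[...,2]
m=(h>18)&(h<34)&(s>150)&(W[...,2]>104)&(W[...,2]<118)&(W[...,0]>420)&(W[...,0]<660)&~m
Q=W[m]; c0=Q.mean(0);U,S,V=np.linalg.svd(Q-c0);print(len(Q),c0,V[0],'lat',(c0[:2]-PC)@np.array([-AX[1],AX[0]]))
E
```

```text
{'time': np.float64(13.267), 'joint_positions': array([-0.028,  0.226,  1.941,  0.022,  0.538, -1.553]), 'tool_pos': array([538.218,  65.06 , 176.683]), 'tcp_rot': array([3.113, 0.437, 3.073]), 'contact_force': array([ 0.598, -0.   , -1.208]), 'moment': array([0.125, 0.273, 0.024]), 'grip_width': np.float64(17.514)}
tip [455.8  70.8 140.9] along -80.1 lat -0.1 h 30.9
2324 [89.33018532 -0.1455236  -4.4522039 ]
940 [459.92346453  70.32245886 112.27428775] [ 0.99123749 -0.13193264 -0.00648191] lat -0.25646698605570545
```

View pics/wrist8.png

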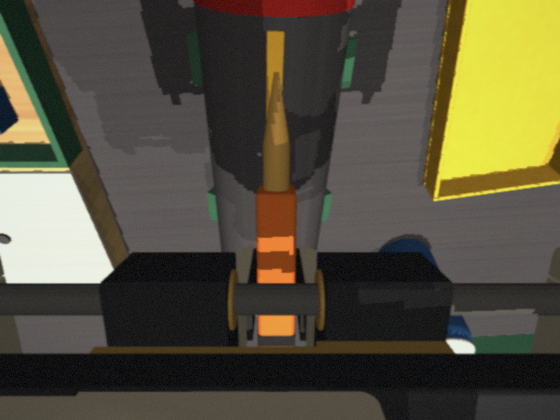

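The tip is over the seam near the red band, at (275,72). I'll lower it.

Request:
servo_tool(
  angular=[
    [0,0,0],
    [0,0,0],
    [0,0,0],
    [0,0,0],
    [0,0,0],
    [0,0,0],
    [0,0,0],
  ],
  slide=[
    [0,0,-5],
    [0,0,-13],
    [0,0,-21],
    [0,0,-26],
    [0,0,-28.5],
    [0,0,-28.5],
    [0,0,-28.5],
  ],
  grip=[-1,-1,-1,-1,-1,-1,-1],
)

```text
time: 13.85
tool_pos: [538.0, 65.9, 147.0]
tcp_rot: [3.113, 0.435, 3.074]
contact_force: [-0.1, 0.8, -1.2]
grip_width: 17.8
```

```bash
python3 - <<'E'
from h import *
c=cap('side','side9');c=cap('scene','scene9');c=cap('wrist','wrist9');ob();seam()
a=cv2.imread('pics/side9.png')[170:260,220:350];cv2.imwrite('pics/s9.png',cv2.resize(a,None,fx=6,fy=6))
E
```

```text
{'time': np.float64(14.0), 'joint_positions': array([-0.026,  0.272,  1.979,  0.025,  0.454, -1.556]), 'tool_pos': array([538.248,  65.961, 147.561]), 'tcp_rot': array([3.113, 0.436, 3.074]), 'contact_force': array([-0.1  , -0.443, -1.68 ]), 'moment': array([0.098, 0.299, 0.007]), 'grip_width': np.float64(17.628)}
tip [455.8  71.6 111.8] along -80.1 lat 0.7 h 1.8
```

View pics/s9.png

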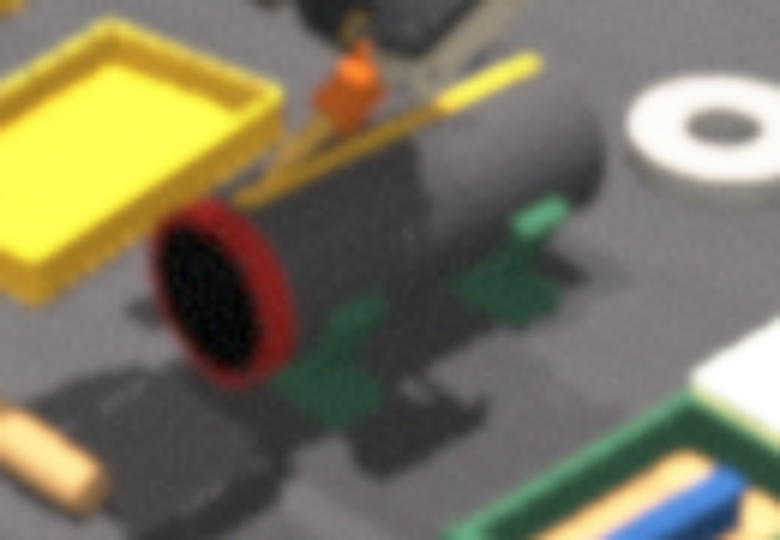

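View pics/wrist9.png

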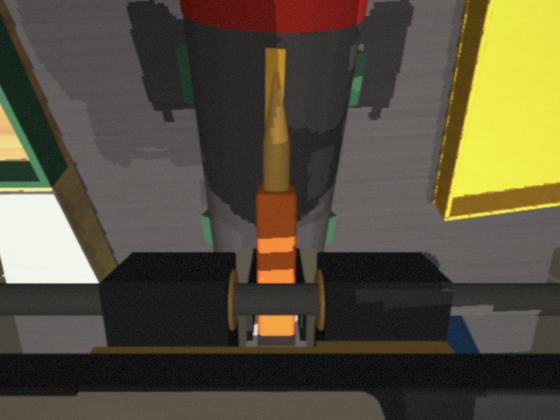

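The tip sits on the line just past its start, and the side view agrees. I'll trace at about 3.2 cm/s, one call at a time.

Request:
servo_tool(
  angular=[
    [0,0,0],
    [0,0,0],
    [0,0,0],
    [0,0,0],
    [0,0,0],
    [0,0,0],
    [0,0,0],
    [0,0,0],
    [0,0,0],
    [0,0,0],
  ],
  slide=[
    [1.5,-0.2,0],
    [4,-0.5,0],
    [6.6,-0.8,0],
    [9.3,-1,0],
    [12,-1.2,0],
    [14.7,-1.4,0],
    [17.4,-1.6,0],
    [20.1,-1.8,0],
    [22.8,-2.1,0],
    [25.5,-2.3,0],
  ],
  grip=[-1,-1,-1,-1,-1,-1,-1,-1,-1,-1],
)

```text
time: 14.83
tool_pos: [563.8, 63.6, 147.2]
tcp_rot: [3.113, 0.435, 3.074]
contact_force: [-0.1, -0.2, -0.3]
grip_width: 17.7
```

```bash
python3 - <<'E'
from h import *
ob();seam()
E
```

```text
{'time': np.float64(14.833), 'joint_positions': array([-0.03 ,  0.312,  1.917,  0.028,  0.476, -1.562]), 'tool_pos': array([563.797,  63.592, 147.197]), 'tcp_rot': array([3.113, 0.435, 3.074]), 'contact_force': array([-0.069, -0.225, -0.335]), 'moment': array([ 0.069,  0.298, -0.004]), 'grip_width': np.float64(17.652)}
tip [481.3  69.3 111.5] along -54.5 lat 0.5 h 1.5
```

Request:
servo_tool(
  angular=[
    [0,0,0],
    [0,0,0],
    [0,0,0],
    [0,0,0],
    [0,0,0],
    [0,0,0],
    [0,0,0],
    [0,0,0],
    [0,0,0],
    [0,0,0],
  ],
  slide=[
    [2.7,-0.2,0],
    [5.4,-0.5,0],
    [8.1,-0.7,0],
    [10.8,-1,0],
    [13.5,-1.2,0],
    [16.2,-1.4,0],
    [18.9,-1.7,0],
    [21.5,-1.9,0],
    [24.2,-2.1,0],
    [26.9,-2.4,0],
  ],
  grip=[-1,-1,-1,-1,-1,-1,-1,-1,-1,-1],
)

```text
time: 15.67
tool_pos: [590.7, 61.2, 147.2]
tcp_rot: [3.113, 0.435, 3.074]
contact_force: [0.0, 0.0, -0.9]
grip_width: 17.6
```

```bash
python3 - <<'E'
from h import *
c=cap('wrist','wrist10');ob();seam()
E
```

```text
{'time': np.float64(15.717), 'joint_positions': array([-0.034,  0.355,  1.849,  0.03 ,  0.501, -1.566]), 'tool_pos': array([591.214,  61.098, 147.357]), 'tcp_rot': array([3.113, 0.436, 3.074]), 'contact_force': array([ 0.083,  0.266, -0.526]), 'moment': array([0.118, 0.29 , 0.036]), 'grip_width': np.float64(17.811)}
tip [508.8  66.8 111.6] along -26.9 lat 0.3 h 1.6
```

View pics/wrist10.png

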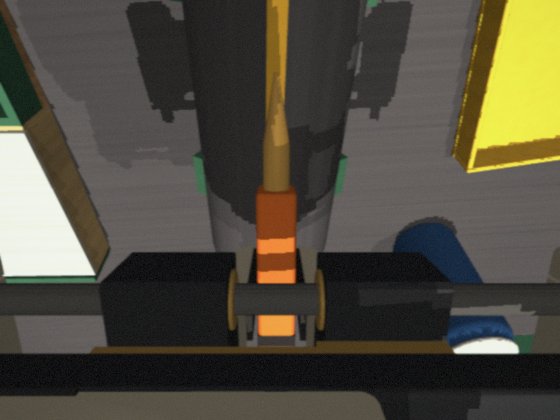

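The tip at (277,72) is still on the line and the grip is unchanged, so I continue.

Request:
servo_tool(
  angular=[
    [0,0,0],
    [0,0,0],
    [0,0,0],
    [0,0,0],
    [0,0,0],
    [0,0,0],
    [0,0,0],
    [0,0,0],
    [0,0,0],
    [0,0,0],
  ],
  slide=[
    [2.7,-0.2,0],
    [5.4,-0.5,0],
    [8.1,-0.7,0],
    [10.8,-1,0],
    [13.5,-1.2,0],
    [16.2,-1.4,0],
    [18.9,-1.7,0],
    [21.5,-1.9,0],
    [24.2,-2.1,0],
    [26.9,-2.3,0],
  ],
  grip=[-1,-1,-1,-1,-1,-1,-1,-1,-1,-1],
)

```text
time: 16.55
tool_pos: [617.6, 58.9, 147.2]
tcp_rot: [3.113, 0.435, 3.074]
contact_force: [0.8, 0.2, -1.7]
grip_width: 17.4
```

Request:
servo_tool(
  angular=[
    [0,0,0],
    [0,0,0],
    [0,0,0],
    [0,0,0],
    [0,0,0],
    [0,0,0],
    [0,0,0],
    [0,0,0],
    [0,0,0],
    [0,0,0],
  ],
  slide=[
    [2.7,-0.2,0],
    [5.4,-0.5,0],
    [8.1,-0.7,0],
    [10.8,-1,0],
    [13.5,-1.2,0],
    [16.2,-1.4,0],
    [18.9,-1.7,0],
    [21.5,-1.9,0],
    [24.2,-2.1,0],
    [26.9,-2.3,0],
  ],
  grip=[-1,-1,-1,-1,-1,-1,-1,-1,-1,-1],
)

```text
time: 17.38
tool_pos: [644.5, 56.6, 147.2]
tcp_rot: [3.113, 0.435, 3.074]
contact_force: [-0.6, 0.6, -1.5]
grip_width: 17.1
```

```bash
python3 - <<'E'
from h import *
c=cap('wrist','wrist11');ob();seam()
E
```

```text
{'time': np.float64(17.433), 'joint_positions': array([-0.039,  0.438,  1.709,  0.031,  0.558, -1.572]), 'tool_pos': array([644.996,  56.5  , 147.37 ]), 'tcp_rot': array([3.113, 0.436, 3.074]), 'contact_force': array([ 1.611,  0.34 , -0.51 ]), 'moment': array([ 0.112,  0.319, -0.056]), 'grip_width': np.float64(17.843)}
tip [562.6  62.2 111.6] along 27.0 lat 0.1 h 1.6
```

View pics/wrist11.png

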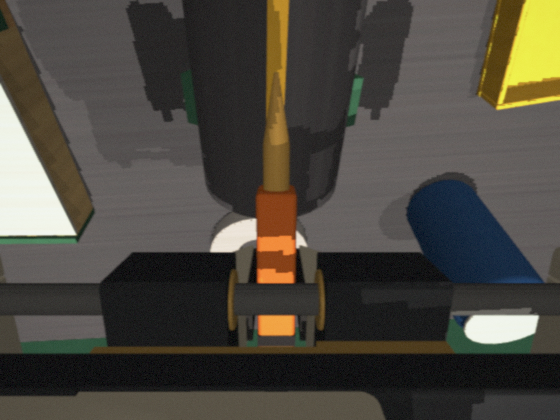

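Request:
servo_tool(
  angular=[
    [0,0,0],
    [0,0,0],
    [0,0,0],
    [0,0,0],
    [0,0,0],
    [0,0,0],
    [0,0,0],
    [0,0,0],
    [0,0,0],
    [0,0,0],
  ],
  slide=[
    [2.7,-0.2,0],
    [5.4,-0.5,0],
    [8.1,-0.7,0],
    [10.8,-1,0],
    [13.5,-1.2,0],
    [16.2,-1.4,0],
    [18.9,-1.7,0],
    [21.5,-1.9,0],
    [24.2,-2.1,0],
    [26.9,-2.3,0],
  ],
  grip=[-1,-1,-1,-1,-1,-1,-1,-1,-1,-1],
)

```text
time: 18.27
tool_pos: [671.4, 54.3, 147.2]
tcp_rot: [3.113, 0.435, 3.074]
contact_force: [-0.2, 0.3, -1.0]
grip_width: 17.9
```

Request:
servo_tool(
  angular=[
    [0,0,0],
    [0,0,0],
    [0,0,0],
    [0,0,0],
    [0,0,0],
    [0,0,0],
    [0,0,0],
    [0,0,0],
    [0,0,0],
    [0,0,0],
  ],
  slide=[
    [2.7,-0.2,0],
    [5.4,-0.5,0],
    [8.1,-0.7,0],
    [10.8,-1,0],
    [13.5,-1.2,0],
    [16.2,-1.4,0],
    [18.9,-1.7,0],
    [21.5,-1.9,0],
    [24.2,-2.1,0],
    [26.9,-2.3,0],
  ],
  grip=[-1,-1,-1,-1,-1,-1,-1,-1,-1,-1],
)

```text
time: 19.1
tool_pos: [698.3, 52.0, 147.2]
tcp_rot: [3.113, 0.435, 3.074]
contact_force: [0.8, 1.5, -1.1]
grip_width: 17.4
```

```bash
python3 - <<'E'
from h import *
c=cap('wrist','wrist12');ob();seam();c=cap('scene','scene12')
E
```

```text
{'time': np.float64(19.15), 'joint_positions': array([-0.044,  0.523,  1.558,  0.032,  0.624, -1.575]), 'tool_pos': array([698.758,  51.918, 147.333]), 'tcp_rot': array([3.113, 0.436, 3.074]), 'contact_force': array([ 0.408, -0.4  , -0.299]), 'moment': array([ 0.151,  0.241, -0.045]), 'grip_width': np.float64(18.069)}
tip [616.3  57.6 111.6] along 81.0 lat 0.0 h 1.6
```

View pics/wrist12.png

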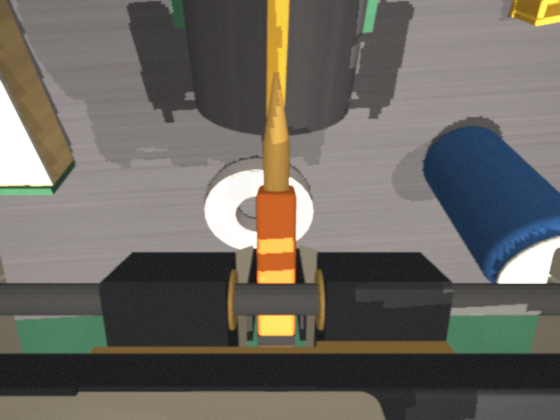

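View pics/scene12.png

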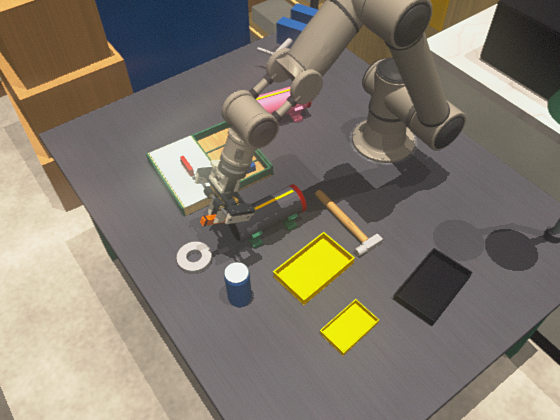

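The tip is past seam5. I'll finish the last centimetre of the line and then lift.

Request:
servo_tool(
  angular=[
    [0,0,0],
    [0,0,0],
    [0,0,0],
    [0,0,0],
    [0,0,0],
    [0,0,0],
    [0,0,0],
    [0,0,0],
    [0,0,0],
    [0,0,0],
  ],
  slide=[
    [2.5,-0.2,0],
    [5,-0.4,0],
    [7.5,-0.6,0],
    [9,-0.8,0],
    [9,-0.8,0],
    [9,-0.8,5],
    [9,-0.8,15],
    [9,-0.8,35],
    [9,-0.8,60],
    [9,-0.8,85],
  ],
  grip=[-1,-1,-1,-1,-1,-1,-1,-1,-1,-1],
)

```text
time: 20.03
tool_pos: [706.8, 51.2, 233.9]
tcp_rot: [3.113, 0.435, 3.074]
contact_force: [0.6, -0.2, -1.7]
grip_width: 17.7
```

Request:
servo_tool(
  angular=[
    [0,0,0],
    [0,2,0],
    [0,6,0],
    [0,11,0],
    [0,16,0],
    [0,20,0],
    [0,24,0],
    [0,25,0],
    [0,25,0],
    [0,25,0],
  ],
  slide=[
    [-10,-5,5],
    [-35,-25,5],
    [-65,-55,5],
    [-95,-85,5],
    [-125,-120,5],
    [-150,-155,5],
    [-175,-190,5],
    [-195,-220,5],
    [-205,-250,5],
    [-208,-262,5],
  ],
  grip=[-1,-1,-1,-1,-1,-1,-1,-1,-1,-1],
)

```text
time: 20.87
tool_pos: [496.6, -214.4, 237.3]
tcp_rot: [-3.14, -0.001, 3.077]
contact_force: [1.1, -0.7, -1.0]
grip_width: 17.8
```

```bash
python3 - <<'E'
from h import *
bot.capture('side');bot.capture('side')
c=cap('wrist','wrist13');ob();W=cloud(c)
o=c['obs'];Rt=Ro.from_euler('xyz',o['tcp_rot']).as_matrix();p=np.array(o['tool_pos'])
T=(W-p)@Rt
u,vv=np.meshgrid(np.arange(560),np.arange(420))
m=(u>245)&(u<305)&(vv>60)&(vv<200)&(T[...,0]>10)&(T[...,0]<95)&(abs(T[...,1])<10)&(T[...,2]<5)&(T[...,2]>-20)
P=T[m];print(len(P),P[P[:,0].argmax()],np.median(P[:,1]))
E
```

```text
{'time': np.float64(21.017), 'joint_positions': array([-5.430e-01,  3.640e-01,  1.461e+00,  1.000e-03,  1.316e+00,
       -2.050e+00]), 'tool_pos': array([ 498.475, -211.196,  237.228]), 'tcp_rot': array([3.141, 0.   , 3.078]), 'contact_force': array([ 0.129,  0.413, -1.206]), 'moment': array([ 0.097, -0.042,  0.008]), 'grip_width': np.float64(17.65)}
2755 [89.92951688 -0.27453505 -2.73511206] -0.19943996330175753
```

View pics/wrist13.png

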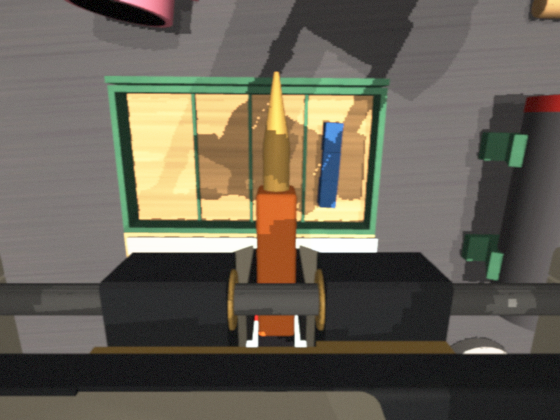

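The stylus is unmoved in the grip (tip at tool x 90) and above its pocket. I'll lay it back where it came from, since the gripper must be free for the bridge.

Request:
servo_tool(
  angular=[
    [0,0,0],
    [0,0,0],
    [0,0,0],
    [0,0,0],
    [0,0,0],
    [0,0,0],
    [0,0,0],
    [0,0,0],
    [0,0,0],
    [0,0,0],
  ],
  slide=[
    [0,1.5,-15],
    [0,1.5,-45],
    [0,1.5,-80],
    [0,1.5,-115],
    [0,1.5,-145],
    [0,1.5,-170],
    [0,1.5,-185],
    [0,1.5,-195],
    [0,1.5,-200],
    [0,1.5,-200],
  ],
  grip=[-1,-1,-1,-1,-1,-1,-1,-1,-1,-1],
)

```text
time: 21.85
tool_pos: [499.1, -208.2, 36.8]
tcp_rot: [3.141, -0.001, 3.082]
contact_force: [-0.5, 0.4, -0.5]
grip_width: 17.8
```

```bash
python3 - <<'E'
from h import *
c=cap('wrist','wrist14');ob();o=bot.get_obs();print(tobox(np.array(o['tool_pos'])),tobox(tip()))
E
```

```text
{'time': np.float64(21.9), 'joint_positions': array([-0.538,  0.593,  1.704,  0.   ,  0.844, -2.048]), 'tool_pos': array([ 499.522, -208.75 ,   37.624]), 'tcp_rot': array([3.142e+00, 1.000e-03, 3.081e+00]), 'contact_force': array([ 0.008, -0.516, -1.571]), 'moment': array([ 0.083, -0.026,  0.019]), 'grip_width': np.float64(17.803)}
[25.71608607 33.17304387 37.62412839] [-64.28172964  32.35725975  40.077221  ]
```

View pics/wrist14.png

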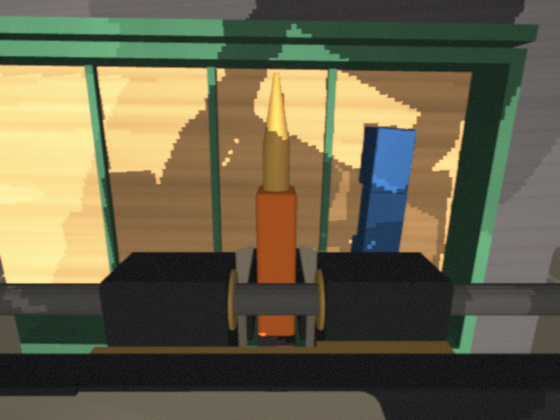

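Request:
servo_tool(
  angular=[
    [0,0,0],
    [0,0,0],
    [0,0,0],
    [0,0,0],
    [0,0,0],
    [0,0,0],
    [0,0,0],
    [0,0,0],
    [0,0,0],
    [0,0,0],
  ],
  slide=[
    [-0.5,-1,-5],
    [-1,-1.5,-11],
    [-1,-1.5,-16],
    [-1,-1.5,-19],
    [-1,-1.5,-19.5],
    [-1,-1.5,-19.5],
    [-1,-1.5,-19.5],
    [-1,-1.5,-19.5],
    [-1,-1.5,-19.5],
    [-1,-1.5,-19.5],
  ],
  grip=[-1,-1,-1,-1,-1,-1,-0.6,-0.3,-0.3,-0.3],
)

```text
time: 22.73
tool_pos: [498.2, -210.9, 18.0]
tcp_rot: [-3.141, 0.0, 3.081]
contact_force: [-0.3, -0.5, -0.3]
grip_width: 31.1
```

Request:
servo_tool(
  angular=[
    [0,0,0],
    [0,0,0],
    [0,0,0],
    [0,0,0],
    [0,0,0],
    [0,0,0],
    [0,0,0],
    [0,0,0],
    [0,0,0],
    [0,0,0],
  ],
  slide=[
    [0,0,0],
    [0,0,0],
    [0,0,5],
    [0,0,15],
    [0,0,30],
    [0,0,55],
    [0,10,75],
    [0,30,85],
    [-10,45,85],
    [-15,53,85],
  ],
  grip=[-0.3,-0.3,-0.3,-0.3,-0.3,-0.3,-0.3,-0.2,-0.2,-0.2],
)

```text
time: 23.57
tool_pos: [482.7, -156.5, 104.3]
tcp_rot: [-3.141, 0.002, 3.081]
contact_force: [-0.8, -0.1, 0.7]
grip_width: 36.6
```

```bash
python3 - <<'E'
from h import *
bot.capture('side');bot.capture('side')
c=cap('wrist','wrist15');ob();B=tobox(cloud(c));o=bot.get_obs();print(tobox(np.array(o['tool_pos'])))
for lo,hi in((3,57),(63,130)):
    m=(abs(B[...,0])<70)&(B[...,1]>lo)&(B[...,1]<hi)&(B[...,2]>15)&(B[...,2]<(31 if hi<60 else 38)+4)
    H=hsv(c); m&=(H[...,0]>95)&(H[...,0]<130)&(H[...,1]>100) if hi>100 else (H[...,0]<22)
    P=B[m]; print(rect(P),np.percentile(P[:,2],95))
    t=P[P[:,2]>np.percentile(P[:,2],95)-3]; print('top',rect(t))
    for x in range(-60,70,15):
        q=P[abs(P[:,0]-x)<5]
        if len(q)>3: print('  ',x,np.round(np.percentile(q[:,1],[2,50,98]),1),np.round(q[:,2].max(),1))
E
```

```text
{'time': np.float64(23.717), 'joint_positions': array([-0.466,  0.449,  1.74 , -0.   ,  0.953, -1.977]), 'tool_pos': array([ 482.937, -157.642,  103.146]), 'tcp_rot': array([-3.141,  0.   ,  3.081]), 'contact_force': array([-0.37 ,  0.04 , -0.364]), 'moment': array([ 0.105, -0.038,  0.052]), 'grip_width': np.float64(36.998)}
[  5.51961018  82.96467293 103.14611451]
(array([-17.4,  30.4]), array([95.7, 18.4]), 0.68) 31.75544788751577
top (array([ 6.8, 30.8]), array([44.9, 18.2]), 0.73)
   -60 [28.3 30.4 32.3] 23.9
   -45 [26.3 31.  34.7] 26.0
   -30 [25.1 31.4 36. ] 27.1
   -15 [22.5 31.8 39.4] 32.2
   0 [22.4 32.2 39.7] 32.9
   15 [22.5 32.4 39.8] 32.9
   30 [22.5 32.8 40. ] 32.2
(array([ 2.3, 86.5]), array([16.5, 89. ]), 87.76) 35.94281202394631
top (array([ 2.3, 86.5]), array([16.5, 89. ]), 87.76)
   -45 [80.6 88.1 95.4] 36.2
   -30 [79.7 87.6 95.5] 36.7
   -15 [79.1 87.2 94.7] 36.6
   0 [78.6 86.8 94.5] 36.7
   15 [78.2 86.3 94. ] 36.5
   30 [78.  85.2 93. ] 36.7
   45 [77.4 84.6 92.5] 37.1
```

View pics/wrist15.png

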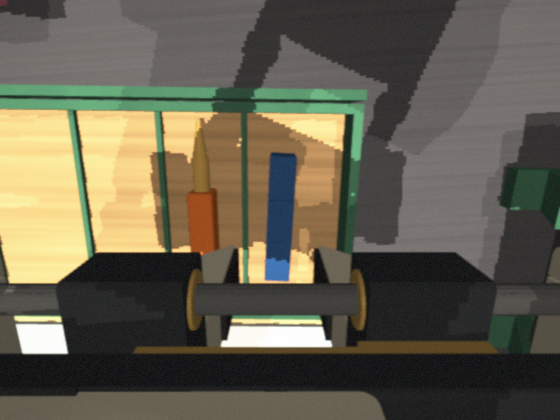

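The stylus lies flat in its pocket at (203,200) and the bridge is between the fingers at (281,215), about 2.3° off the box axis. I'll grip the bridge.

Request:
servo_tool(
  angular=[
    [0,0,-1],
    [0,0,-2.8],
    [0,0,-2.8],
    [0,0,-2.8],
    [0,0,-2.8],
    [0,0,-2.8],
    [0,0,-2.8],
    [0,0,-2.8],
    [0,0,-2.8],
    [0,0,-2.8],
  ],
  slide=[
    [-1,1,-10],
    [-3,3.7,-30],
    [-3,3.7,-50],
    [-3,3.7,-67],
    [-3,3.7,-79],
    [-3,3.7,-84.5],
    [-3,3.7,-84.5],
    [-3,3.7,-84.5],
    [-3,3.7,-84.5],
    [-3,3.7,-84.5],
  ],
  grip=[-0.2,-0.2,-0.2,-0.2,-0.2,-0.2,-0.2,-1,-1,-1],
)

```text
time: 24.55
tool_pos: [480.6, -154.5, 19.1]
tcp_rot: [-3.141, 0.002, 3.032]
contact_force: [-0.4, 0.3, -0.6]
grip_width: 21.1
```

Request:
servo_tool(
  angular=[
    [0,0,0],
    [0,0,0],
    [0,0,0],
    [0,0,0],
    [0,0,0],
    [0,0,0],
  ],
  slide=[
    [0,0,0],
    [0,0,0],
    [0,0,0],
    [0,0,0],
    [0,0,0],
    [0,0,0],
  ],
  grip=[-1,-1,-1,-1,-1,-1],
)

```text
time: 25.05
tool_pos: [480.6, -154.4, 19.0]
tcp_rot: [-3.141, 0.002, 3.032]
contact_force: [-0.5, -0.6, 6.4]
grip_width: 17.8
```

Request:
servo_tool(
  angular=[
    [0,0,0],
    [0,0,0],
    [0,0,0],
    [0,0,0],
    [0,0,0],
    [0,0,0],
    [0,0,0],
    [0,0,0],
    [0,0,0],
    [0,0,0],
  ],
  slide=[
    [0,0,3],
    [0,0,10],
    [0,0,25],
    [0,0,45],
    [0,0,70],
    [0,0,100],
    [0,0,130],
    [0,0,160],
    [0,0,180],
    [0,0,190],
  ],
  grip=[-1,-1,-1,-1,-1,-1,-1,-1,-1,-1],
)

```text
time: 25.88
tool_pos: [480.7, -154.3, 211.7]
tcp_rot: [-3.14, 0.004, 3.032]
contact_force: [0.3, -0.8, -1.8]
grip_width: 17.7
```

```bash
python3 - <<'E'
from h import *
c=cap('scene','scene16');ob()
# tray
W=cloud(c);H=hsv(c);h,s,v=H[...,0].astype(int),H[...,1],H[...,2]
for b,st,ce in blobs((h>22)&(h<34)&(s>180)&(v>120),500):
    P=W[b];P=P[~np.isnan(P[:,0])]; print(ce,rect(P))
c=cap('wrist','wrist16')
E
```

```text
{'time': np.float64(25.933), 'joint_positions': array([-0.463,  0.315,  1.605,  0.   ,  1.215, -1.924]), 'tool_pos': array([ 481.155, -154.514,  212.409]), 'tcp_rot': array([-3.14 ,  0.006,  3.032]), 'contact_force': array([ 0.093, -1.049,  0.224]), 'moment': array([ 0.096, -0.136,  0.028]), 'grip_width': np.float64(17.734)}
[313.20140689 267.62125139] (array([513.9, 268.3]), array([222. , 130.3]), 7.22)
[348.79411765 326.32978723] (array([554.3, 466.3]), array([150. ,  86.3]), 6.93)
```

View pics/wrist16.png

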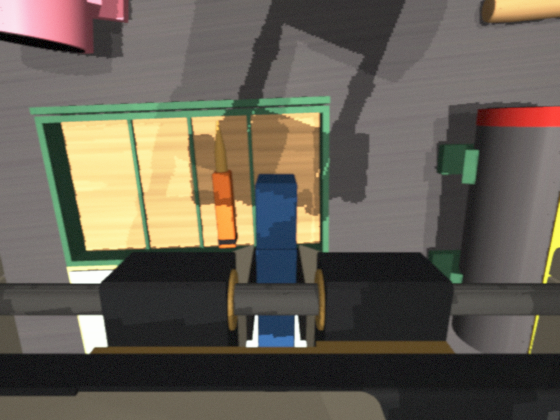

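The bridge is held. Carrying it above the large tray.

Request:
servo_tool(
  angular=[
    [0,0,0],
    [0,0,1],
    [0,0,3],
    [0,0,5],
    [0,0,7],
    [0,0,9],
    [0,0,11],
    [0,0,13],
    [0,0,13],
    [0,0,13],
  ],
  slide=[
    [2,10,0],
    [5,40,0],
    [8,80,0],
    [12,120,0],
    [16,160,0],
    [20,200,0],
    [24,240,0],
    [28,280,0],
    [32,320,0],
    [34,350,0],
  ],
  grip=[-1,-1,-1,-1,-1,-1,-1,-1,-1,-1],
)

```text
time: 26.82
tool_pos: [512.6, 199.6, 206.5]
tcp_rot: [3.141, -0.003, -3.023]
contact_force: [0.0, -0.2, -2.1]
grip_width: 17.4
```

Request:
servo_tool(
  angular=[
    [0,0,0],
    [0,0,0],
    [0,0,0],
    [0,0,0],
    [0,0,0],
    [0,0,0],
  ],
  slide=[
    [0,20,0],
    [0,45,-15],
    [0,62,-45],
    [0,70,-75],
    [0,70,-90],
    [0,70,-90],
  ],
  grip=[-1,-1,-1,-1,-1,-1],
)

```text
time: 27.32
tool_pos: [509.9, 266.0, 112.5]
tcp_rot: [-3.139, -0.011, -3.023]
contact_force: [-0.1, -0.1, -1.6]
grip_width: 17.7
```

```bash
python3 - <<'E'
from h import *
bot.capture('side')
c=cap('scene','scene17');c=cap('wrist','wrist17');ob()
W=cloud(c);H=hsv(c);h,s,v=H[...,0].astype(int),H[...,1],H[...,2]
for b,st,ce in blobs((h>20)&(h<36)&(s>150)&(v>60),1000):
    P=W[b];P=P[~np.isnan(P[:,0])]; P=P[P[:,2]<40];print(ce,rect(P))
E
```

```text
{'time': np.float64(27.467), 'joint_positions': array([ 0.345,  0.542,  1.52 ,  0.   ,  1.08 , -1.342]), 'tool_pos': array([513.994, 266.113, 118.441]), 'tcp_rot': array([ 3.141, -0.   , -3.025]), 'contact_force': array([ 0.313,  0.223, -2.042]), 'moment': array([0.144, 0.027, 0.012]), 'grip_width': np.float64(17.837)}
[265.11286518 108.38867719] (array([441.8, 251.5]), array([40.8, 94.9]), 6.31)
[506.60483633 246.65968741] (array([523.3, 460.4]), array([67.8, 84.6]), 6.2)
[492.13259109 332.28070175] (array([603.2, 468.7]), array([44.1, 86.1]), 1.51)
```

View pics/wrist17.png

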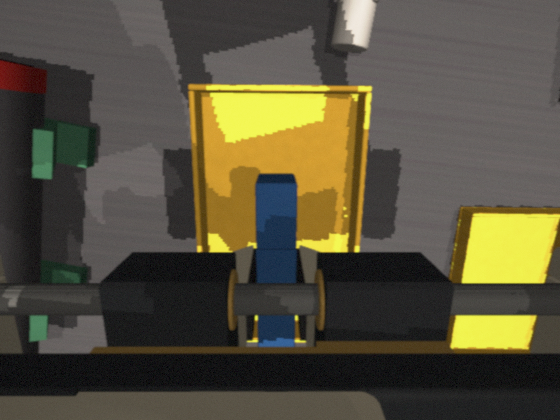

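View pics/scene17.png

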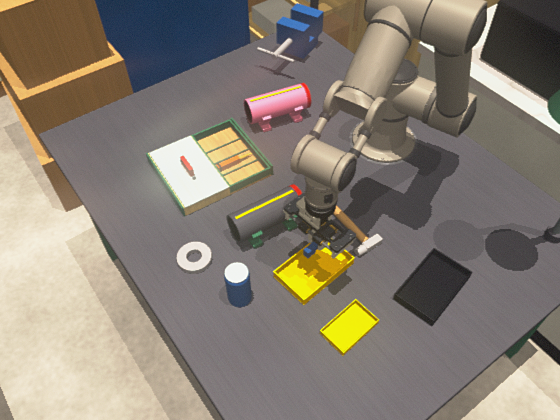

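The bridge hangs centrally over the large tray (277,215). I'll lower and release it.

Request:
servo_tool(
  angular=[
    [0,0,0],
    [0,0,0],
    [0,0,0],
    [0,0,0],
    [0,0,0],
    [0,0,0],
    [0,0,0],
    [0,0,0],
    [0,0,0],
    [0,0,0],
  ],
  slide=[
    [0,0,-10],
    [0,0,-30],
    [0,0,-50],
    [0,0,-70],
    [0,0,-85],
    [0,0,-95],
    [0,0,-100],
    [0,0,-102],
    [0,0,-102],
    [0,0,-102],
  ],
  grip=[-1,-1,-1,-1,-1,-1,-1,-1,-1,-1],
)

```text
time: 28.3
tool_pos: [514.7, 266.1, 17.2]
tcp_rot: [3.141, 0.002, -3.025]
contact_force: [-0.2, -0.3, -1.6]
grip_width: 17.9
```

Request:
servo_tool(
  angular=[
    [0,0,0],
    [0,0,0],
    [0,0,0],
    [0,0,0],
    [0,0,0],
    [0,0,0],
    [0,0,0],
    [0,0,0],
    [0,0,0],
    [0,0,0],
  ],
  slide=[
    [0,0,0],
    [0,0,0],
    [0,0,0],
    [0,0,0],
    [0,0,5],
    [0,0,20],
    [0,0,45],
    [0,0,80],
    [0,0,120],
    [0,0,160],
  ],
  grip=[-0.7,-0.3,-0.3,-0.3,-0.3,-0.3,-0.3,-0.3,-0.3,-0.3],
)

```text
time: 29.13
tool_pos: [513.5, 265.7, 178.1]
tcp_rot: [-3.142, -0.001, -3.025]
contact_force: [1.1, 0.4, -0.3]
grip_width: 32.2
```

```bash
python3 - <<'E'
from h import *
bot.capture('side')
c=cap('wrist','wrist18');ob()
W=cloud(c);H=hsv(c);h,s,v=H[...,0].astype(int),H[...,1],H[...,2]
for b,st,ce in blobs((h>95)&(h<130)&(s>100),100):
    P=W[b];P=P[~np.isnan(P[:,0])]; print(ce,rect(P),np.median(P[:,2]))
E
```

```text
{'time': np.float64(29.233), 'joint_positions': array([ 0.345,  0.474,  1.439,  0.   ,  1.214, -1.343]), 'tool_pos': array([517.45 , 267.241, 184.08 ]), 'tcp_rot': array([ 3.138,  0.014, -3.025]), 'contact_force': array([-0.473,  0.723,  0.283]), 'moment': array([ 0.144, -0.054,  0.005]), 'grip_width': np.float64(32.206)}
[274.41282051 186.54679487] (array([513.8, 266.1]), array([88.8, 15.8]), 7.06) 30.90407456042078
```

View pics/wrist18.png

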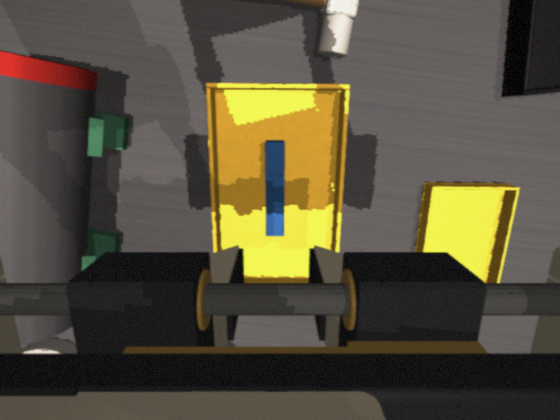

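The bridge lies upright in the tray at (275,187). I'll go back to look at the cover.

Request:
servo_tool(
  angular=[
    [0,0,-3],
    [0,0,-8],
    [0,0,-14],
    [0,0,-20],
    [0,0,-26],
    [0,0,-32],
    [0,0,-38],
    [0,0,-44],
    [0,0,-50],
    [0,0,-55],
  ],
  slide=[
    [0,-10,15],
    [5,-40,40],
    [5,-78,65],
    [10,-115,90],
    [15,-150,110],
    [20,-185,125],
    [25,-220,135],
    [30,-255,140],
    [30,-290,140],
    [30,-315,140],
  ],
  grip=[-0.3,0,0.5,1,1,1,1,1,1,1],
)

```text
time: 30.07
tool_pos: [543.9, -52.0, 316.7]
tcp_rot: [3.141, 0.001, 2.292]
contact_force: [0.1, 0.5, -0.6]
grip_width: 87.2
```

Request:
servo_tool(
  angular=[
    [0,0,-5],
    [0,0,-11],
    [0,0,-17],
    [0,0,-23],
    [0,0,-29],
    [0,0,-35],
    [0,0,-41],
    [0,0,-45.5],
    [0,0,-45.5],
    [0,0,-45.5],
  ],
  slide=[
    [5,-30,0],
    [10,-65,0],
    [16,-100,0],
    [16,-135,0],
    [16,-170,0],
    [16,-205,0],
    [16,-240,0],
    [16,-265,0],
    [16,-276,0],
    [16,-276,0],
  ],
  grip=[1,1,1,1,1,1,1,1,1,1],
)

```text
time: 30.9
tool_pos: [559.4, -327.3, 315.2]
tcp_rot: [-3.141, -0.0, 1.503]
contact_force: [0.3, 0.8, -0.5]
grip_width: 91.7
```

```bash
python3 - <<'E'
from h import *
bot.capture('side');bot.capture('side')
c=cap('wrist','wrist19');ob()
W=cloud(c);H=hsv(c);h,s,v=H[...,0].astype(int),H[...,1],H[...,2]
np.savez('w19.npz',W=W,H=H)
for nm,m in dict(red=((h<6)|(h>174))&(s>150)&(v>60),orange=(h>4)&(h<16)&(s>170)&(v>60),brass=(h>14)&(h<30)&(s>60)&(v>50),green=(h>55)&(h<95)&(s>80),white=(s<45)&(v>130)).items():
  for b,st,ce in blobs(m,150):
    P=W[b]; P=P[~np.isnan(P[:,0])]
    P=P[(P[:,2]>0)&(P[:,2]<80)&(P[:,0]<730)]
    if len(P)<50: continue
    print(nm,st[4],np.round(ce),'z',np.round(np.percentile(P[:,2],[5,50,95])),rect(P),tobox(np.append(rect(P)[0],0))[:2])
E
```

```text
{'time': np.float64(31.05), 'joint_positions': array([-6.420e-01,  5.410e-01,  9.660e-01,  1.000e-03,  1.635e+00,
       -5.790e-01]), 'tool_pos': array([ 560.279, -323.513,  316.39 ]), 'tcp_rot': array([ 3.141e+00, -1.000e-03,  1.507e+00]), 'contact_force': array([ 0.104,  0.726, -0.373]), 'moment': array([-0.006,  0.031,  0.052]), 'grip_width': np.float64(91.708)}
red 821 [330. 107.] z [68. 75. 76.] (array([ 625.4, -247.8]), array([67.3, 13.4]), 86.09) [154.06381656   3.22341858]
orange 501 [205.  86.] z [29. 31. 32.] (array([ 492.6, -211.3]), array([17.7, 68.2]), 85.51) [18.99402387 30.13514655]
brass 6754 [199.  29.] z [ 7.  9. 10.] (array([ 478.1, -145.4]), array([ 66.7, 141. ]), 86.38) [-0.18054907 94.8297812 ]
brass 4519 [201.  86.] z [ 7.  9. 31.] (array([ 472.3, -210.1]), array([ 56.7, 138.6]), 85.81) [-1.33982096 29.88067737]
brass 823 [298. 192.] z [ 1. 39. 43.] (array([ 626.2, -324.6]), array([153.2, 168.1]), 85.73) [160.35277291 -73.3228356 ]
brass 4649 [204. 134.] z [ 7.  9. 11.] (array([ 469.2, -270. ]), array([ 56.4, 141.1]), 85.68) [ -0.14919047 -30.08766761]
brass 5119 [206. 184.] z [ 7.  9. 11.] (array([ 464.3, -336.2]), array([ 72.1, 142.3]), 86.93) [ -0.30351949 -96.46858492]
green 5636 [163. 120.] z [15. 38. 43.] (array([ 466.1, -246.2]), array([261. , 158.4]), 85.7) [-4.94289607 -6.57021905]
green 909 [396. 105.] z [42. 43. 44.] (array([ 707.6, -264.8]), array([255.7,   5.9]), 85.91) [237.26890547  -7.85598481]
white 25292 [329. 103.] z [41. 43. 44.] (array([ 626.7, -257.5]), array([252.9, 152.8]), 86.2) [156.05401479  -6.35881034]
```

View pics/wrist19.png

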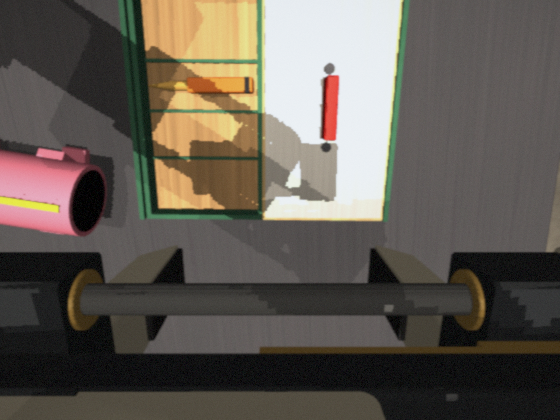

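```bash
python3 - <<'E'
from h import *
d=np.load('w19.npz');B=tobox(d['W']);H=d['H'];h,s,v=H[...,0].astype(int),H[...,1],H[...,2]
hi=(B[...,2]>33)&(B[...,2]<46)
for x in range(-60,235,20):
    m=hi&(abs(B[...,0]-x)<6)&(B[...,1]<0); w=m&(B[...,2]>41)
    print(x,'outer',np.round(np.percentile(B[m][:,1],1),1),'white/top z>41',np.round(np.percentile(B[w][:,1],2),1) if w.sum()>20 else None)
w=hi&(s<45)&(v>130)
for y in (-110,-60,0,50,80):
    q=B[w&(abs(B[...,1]-y)<5)][:,0]; g=B[(h>55)&(h<95)&(s>80)&(B[...,2]>40)&(abs(B[...,1]-y)<5)][:,0]
    print(y,np.percentile(q,[1,99]),np.percentile(g,[2,98]), np.sort(g[g<0])[-3:] , np.sort(g[g>100])[:3])
E
```

```text
-60 outer -136.8 white/top z>41 None
-40 outer -136.8 white/top z>41 None
-20 outer -136.5 white/top z>41 None
0 outer -136.5 white/top z>41 None
20 outer -136.0 white/top z>41 None
40 outer -137.3 white/top z>41 None
60 outer -137.3 white/top z>41 None
80 outer -135.7 white/top z>41 -130.2
100 outer -135.4 white/top z>41 -130.0
120 outer -135.0 white/top z>41 -129.9
140 outer -135.2 white/top z>41 -129.7
160 outer -135.9 white/top z>41 -130.7
180 outer -135.7 white/top z>41 -129.5
200 outer -135.6 white/top z>41 -129.0
220 outer -135.7 white/top z>41 -129.0
-110 [ 84.20207244 228.48376549] [-134.21747073  239.15529804] [-73.14849932 -72.5042794  -71.37953987] [234.49614702 234.94686994 235.30528115]
-60 [ 91.56493348 229.46158449] [-81.65249679 238.64102545] [-74.98147915 -71.10506331 -70.47238911] [116.90690321 118.81192987 120.17246176]
0 [ 81.51507921 229.11763903] [-82.53891667 239.41728262] [-77.55208014 -74.51397584 -72.86974463] [235.0736232  235.31488322 235.3686315 ]
50 [ 81.46054659 229.10160725] [-82.26534364 239.65137904] [-73.47960903 -72.24996173 -71.13528614] [234.79570228 234.99831028 235.10490713]
80 [ 81.43380853 228.94798641] [-82.97108074 239.49362191] [-72.37952404 -71.25310478 -69.66482144] [234.31941349 234.48361232 234.48523094]
```

The cover is still on the deck, about 3 mm off sideways in box +y. I'll go to the bar.

Request:
servo_tool(
  angular=[
    [0,0,0],
    [0,0,0],
    [0,0,0],
    [0,0,0],
    [0,0,0],
    [0,0,0],
    [0,0,0],
    [0,0,0],
    [0,0,0],
    [0,0,0],
  ],
  slide=[
    [8,9,-15],
    [20,23,-40],
    [34,38,-70],
    [48,54,-105],
    [60,68,-140],
    [66,75,-170],
    [66,76,-186],
    [66,76,-186],
    [66,76,-186],
    [66,76,-186],
  ],
  grip=[1,1,1,1,1,1,1,1,1,1],
)

```text
time: 31.88
tool_pos: [627.0, -248.8, 132.6]
tcp_rot: [3.138, 0.001, 1.506]
contact_force: [-0.2, 0.4, 0.2]
grip_width: 92.0
```

```bash
python3 - <<'E'
from h import *
c=cap('side','side20');c=cap('wrist','wrist20');ob()
W=cloud(c);H=hsv(c);h,s,v=H[...,0].astype(int),H[...,1],H[...,2]
d=cap('side');W=cloud(d);H=hsv(d);h,s,v=H[...,0].astype(int),H[...,1],H[...,2]
for b,st,ce in blobs(((h<6)|(h>174))&(s>150)&(v>60),40):
    P=W[b];P=P[P[:,2]>30];print(ce,rect(P) if len(P)>10 else 0)
E
```

```text
{'time': np.float64(31.983), 'joint_positions': array([-0.492,  0.691,  1.195,  0.   ,  1.251, -0.426]), 'tool_pos': array([ 626.909, -249.534,  132.822]), 'tcp_rot': array([3.138e+00, 2.000e-03, 1.505e+00]), 'contact_force': array([-1.012, -0.513,  0.935]), 'moment': array([-0.038,  0.06 , -0.014]), 'grip_width': np.float64(92.383)}
[260.61835749 215.34782609] (array([432.2,  64.6]), array([78.2, 19.4]), 87.31)
[392.7092511  239.13656388] (array([ 620.5, -249.9]), array([16.9, 66.9]), 1.74)
[276.99511002 353.88508557] (array([ 121.5, -292.3]), array([83.5, 16.4]), 78.35)
```

View pics/side20.png

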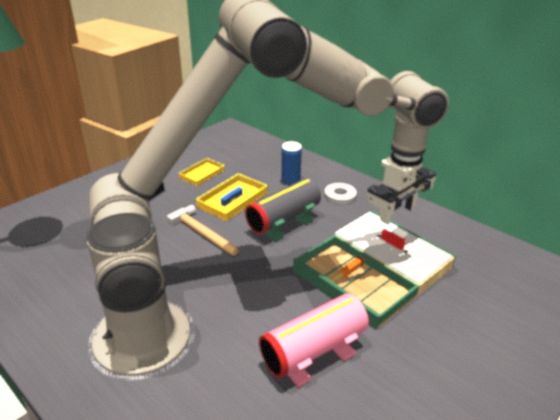

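Request:
servo_tool(
  angular=[
    [0,0,0],
    [0,0,0],
    [0,0,0],
    [0,0,0],
    [0,0,0],
    [0,0,0],
    [0,0,0],
    [0,0,0],
    [0,0,0],
    [0,0,0],
  ],
  slide=[
    [0,1,-15],
    [0,1.5,-35],
    [0,1.5,-55],
    [0,1.5,-72],
    [0,1.5,-80],
    [0,1.5,-83],
    [0,1.5,-83],
    [0,1.5,-83],
    [0,1.5,-83],
    [0,1.5,-83],
  ],
  grip=[1,1,1,1,1,1,0,-1,-1,-1],
)

```text
time: 32.87
tool_pos: [626.7, -247.9, 48.6]
tcp_rot: [3.14, 0.001, 1.504]
contact_force: [-0.7, 0.7, 0.3]
grip_width: 69.7
```

Request:
servo_tool(
  angular=[
    [0,0,0],
    [0,0,0],
    [0,0,0],
    [0,0,0],
    [0,0,0],
    [0,0,0],
    [0,0,0],
    [0,0,0],
    [0,0,0],
    [0,0,0],
  ],
  slide=[
    [0,0,0],
    [0,0,0],
    [0,0,0],
    [0,0,0],
    [0,0,0],
    [0,0,0],
    [0,0,0],
    [0,0,0],
    [0,0,0],
    [0,0,0],
  ],
  grip=[-1,-1,-1,-1,-1,-1,-1,-1,-1,-1],
)

```text
time: 33.7
tool_pos: [626.1, -247.6, 47.2]
tcp_rot: [3.141, -0.0, 1.504]
contact_force: [0.8, 0.2, -1.3]
grip_width: 13.6
```

Request:
servo_tool(
  angular=[
    [0,0,0],
    [0,0,0],
    [0,0,0],
    [0,0,0],
    [0,0,0],
    [0,0,0],
    [0,0,0],
    [0,0,0],
    [0,0,0],
    [0,0,0],
  ],
  slide=[
    [-5,0.3,0],
    [-17,0.8,0],
    [-34,1.7,0],
    [-54,2.6,0],
    [-74,3.6,0],
    [-94,4.6,0],
    [-114,5.5,0],
    [-133,6.4,0],
    [-147,7.1,0],
    [-154,7.4,0],
  ],
  grip=[-1,-1,-1,-1,-1,-1,-1,-1,-1,-1],
)

```text
time: 34.53
tool_pos: [470.1, -239.8, 47.2]
tcp_rot: [-3.141, -0.001, 1.504]
contact_force: [0.5, 0.6, -3.9]
grip_width: 13.8
```

Request:
servo_tool(
  angular=[
    [0,0,0],
    [0,0,0],
    [0,0,0],
    [0,0,0],
  ],
  slide=[
    [0,0,0],
    [0,0,0],
    [0,0,0],
    [0,0,0],
  ],
  grip=[-1,-1,-1,-1],
)

```text
time: 34.87
tool_pos: [472.5, -240.2, 47.2]
tcp_rot: [-3.142, 0.0, 1.505]
contact_force: [-0.7, -0.7, -0.4]
grip_width: 13.6
```

```bash
python3 - <<'E'
from h import *
c=cap('side','side21');ob()
E
```

```text
{'time': np.float64(34.917), 'joint_positions': array([-0.615,  0.563,  1.729, -0.   ,  0.849, -0.549]), 'tool_pos': array([ 472.502, -240.258,   47.178]), 'tcp_rot': array([3.142, 0.   , 1.505]), 'contact_force': array([-0.289,  0.435, -0.634]), 'moment': array([-0.089,  0.217, -0.028]), 'grip_width': np.float64(13.706)}
```

View pics/side21.png

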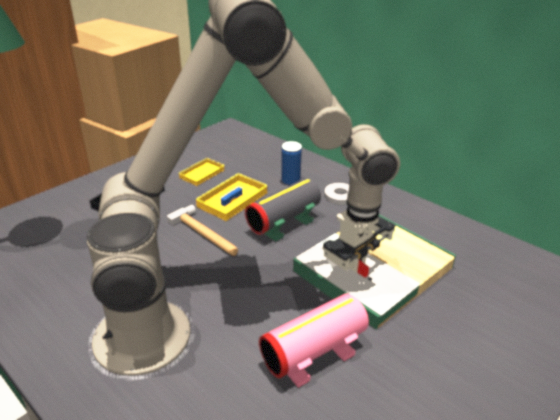

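The cover is closed over the pockets. I'll release, rise and check.

Request:
servo_tool(
  angular=[
    [0,0,0],
    [0,0,0],
    [0,0,0],
    [0,0,0],
    [0,0,0],
    [0,0,0],
    [0,0,0],
    [0,0,0],
    [0,0,0],
    [0,0,0],
  ],
  slide=[
    [0,0,0],
    [0,0,0],
    [0,0,0],
    [0,0,0],
    [0,0,0],
    [0,0,0],
    [0,0,10],
    [0,0,35],
    [0,0,70],
    [0,0,110],
  ],
  grip=[0,1,1,1,1,1,1,1,1,1],
)

```text
time: 35.75
tool_pos: [471.0, -239.5, 157.9]
tcp_rot: [-3.139, -0.002, 1.504]
contact_force: [1.0, -0.9, -0.1]
grip_width: 75.9
```

Request:
servo_tool(
  angular=[
    [0,0,0],
    [0,0,0],
    [0,0,0],
    [0,0,0],
    [0,0,0],
    [0,0,0],
    [0,0,0],
    [0,0,0],
    [0,0,0],
    [0,0,0],
  ],
  slide=[
    [7,-5,20],
    [20,-15,55],
    [35,-25,95],
    [50,-35,130],
    [60,-45,160],
    [65,-55,190],
    [67,-60,210],
    [67,-60,220],
    [67,-60,220],
    [67,-60,220],
  ],
  grip=[1,1,1,1,1,1,1,1,1,1],
)

```text
time: 36.58
tool_pos: [538.9, -300.1, 377.7]
tcp_rot: [3.141, 0.0, 1.504]
contact_force: [0.1, -0.1, -0.7]
grip_width: 91.8
```

```bash
python3 - <<'E'
from h import *
for i in range(4): bot.capture('side')
c=cap('wrist','wrist22');ob();d=cap('scene','scene22')
W=cloud(c);H=hsv(c);h,s,v=H[...,0].astype(int),H[...,1],H[...,2];B=tobox(W)
for nm,m in dict(red=((h<6)|(h>174))&(s>150)&(v>60),wood=(h>12)&(h<30)&(s>40)&(v>80),green=(h>55)&(h<95)&(s>80)).items():
  for b,st,ce in blobs(m,150):
    P=W[b]; P=P[~np.isnan(P[:,0])]
    P=P[(P[:,2]>20)&(P[:,2]<80)&(P[:,0]<730)]
    if len(P)<50: continue
    print(nm,st[4],np.round(ce),rect(P),tobox(np.append(rect(P)[0],0))[:2])
hi=(B[...,2]>33)&(B[...,2]<46)
for x in range(-60,235,20):
    m=hi&(abs(B[...,0]-x)<6); w=m&(B[...,2]>41.3)
    print(x,'outer',np.round(np.percentile(B[m][:,1],[1,99]),1),'cover',np.round(np.percentile(B[w][:,1],[2,98]),1) if w.sum()>20 else None)
w=hi&(s<45)&(v>130)
for y in (-110,-60,50,80,110):
    q=B[w&(abs(B[...,1]-y)<5)][:,0]; print(y,np.percentile(q,[1,99]) if len(q) else 0)
E
```

```text
{'time': np.float64(36.833), 'joint_positions': array([-0.632,  0.473,  0.922,  0.   ,  1.749, -0.566]), 'tool_pos': array([ 538.735, -299.827,  376.329]), 'tcp_rot': array([-3.140e+00, -1.000e-03,  1.505e+00]), 'contact_force': array([ 0.509, -0.466,  0.657]), 'moment': array([-0.035,  0.016,  0.023]), 'grip_width': np.float64(91.787)}
red 594 [224. 130.] (array([ 472.8, -240.9]), array([67.3, 12.4]), 85.75) [ 1.36102072 -0.80475003]
wood 10182 [317. 146.] (array([ 624.5, -251.7]), array([275.3, 158.4]), 86.57) [153.44495989  -0.73094818]
wood 195 [337.  34.] (array([ 628.5, -134.8]), array([40.9, 10.3]), 86.28) [149.07667178 116.15586912]
green 900 [167. 120.] (array([ 391. , -234.3]), array([272.9,   6.9]), 85.9) [-8.07015185e+01 -7.01318061e-02]
green 686 [397. 118.] (array([ 708.1, -256.9]), array([271.8,   5.9]), 85.86) [2.37202796e+02 5.95460976e-02]
-60 outer [-133.3  133.4] cover [-129.9  130. ]
-40 outer [-132.9  133.5] cover [-129.9  130.2]
-20 outer [-132.9  134.1] cover [-129.8  130.9]
0 outer [-134.2  134.4] cover [-131.3  131.9]
20 outer [-132.9  134.2] cover [-129.4  130.8]
40 outer [-132.6  134.4] cover [-129.1  130.1]
60 outer [-132.6  133.5] cover [-129.3  131. ]
80 outer [-133.4  133.7] cover [-133.4  131.5]
100 outer [-133.   134.4] cover None
120 outer [-133.   134.5] cover None
140 outer [-132.8  134.9] cover None
160 outer [-132.6  134.8] cover None
180 outer [-133.7  134.5] cover None
200 outer [-134.1  134.9] cover None
220 outer [-133.9  134.3] cover None
-110 [-73.61501007  75.41085279]
-60 [-74.68395325 -48.59097209]
50 [-72.66373825  73.97987883]
80 [-59.46416098  73.73055022]
110 [-74.27151924  73.78051613]
```

View pics/wrist22.png

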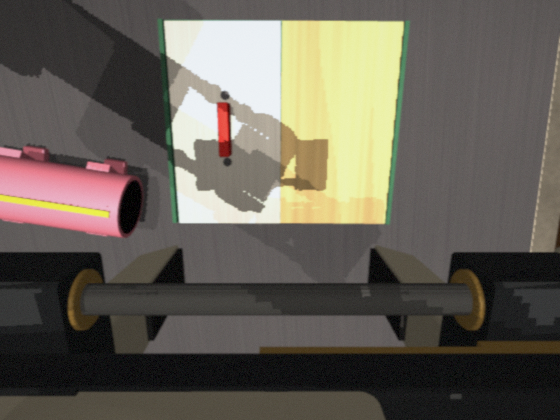

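View pics/scene22.png

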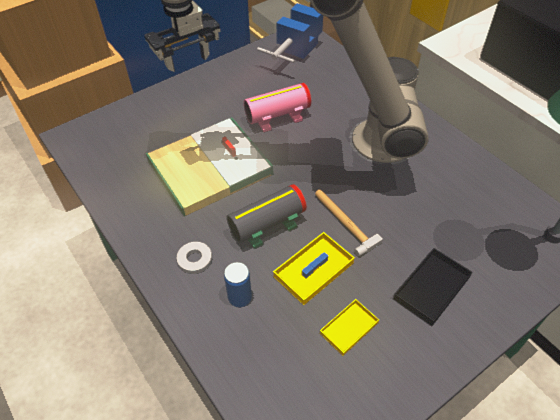

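The cover is square, within about 1 mm of centre, and all bystanders are in place. I'll wait briefly in case of a knock, then re-check.

Request:
servo_tool(
  angular=[
    [0,0,0],
    [0,0,0],
    [0,0,0],
    [0,0,0],
    [0,0,0],
    [0,0,0],
    [0,0,0],
    [0,0,0],
    [0,0,0],
    [0,0,0],
  ],
  slide=[
    [0,0,0],
    [0,0,0],
    [0,0,0],
    [0,0,0],
    [0,0,0],
    [0,0,0],
    [0,0,0],
    [0,0,0],
    [0,0,0],
    [0,0,0],
  ],
  grip=[1,1,1,1,1,1,1,1,1,1],
)

```text
time: 37.72
tool_pos: [539.0, -300.2, 377.2]
tcp_rot: [3.142, -0.0, 1.504]
contact_force: [-0.1, 0.4, 0.4]
grip_width: 91.7
```

Request:
servo_tool(
  angular=[
    [0,0,0],
    [0,0,0],
    [0,0,0],
    [0,0,0],
    [0,0,0],
    [0,0,0],
    [0,0,0],
    [0,0,0],
    [0,0,0],
    [0,0,0],
  ],
  slide=[
    [0,0,0],
    [0,0,0],
    [0,0,0],
    [0,0,0],
    [0,0,0],
    [0,0,0],
    [0,0,0],
    [0,0,0],
    [0,0,0],
    [0,0,0],
  ],
  grip=[1,1,1,1,1,1,1,1,1,1],
)

```text
time: 38.55
tool_pos: [539.0, -300.2, 377.2]
tcp_rot: [3.142, 0.0, 1.504]
contact_force: [1.3, 0.5, 0.3]
grip_width: 91.6
```

```bash
python3 - <<'E'
from h import *
c=cap('wrist','wrist23');ob()
W=cloud(c);H=hsv(c);h,s,v=H[...,0].astype(int),H[...,1],H[...,2]
ok=False
for b,st,ce in blobs(((h<6)|(h>174))&(s>150)&(v>60),150):
    P=W[b];P=P[P[:,2]>50];r=rect(P);bx=tobox(np.append(r[0],0))[:2];print(r,bx)
    ok=ok or np.abs(bx).max()<3
if ok: print(bot.close_job())
E
```

```text
{'time': np.float64(38.6), 'joint_positions': array([-0.632,  0.472,  0.92 , -0.   ,  1.749, -0.566]), 'tool_pos': array([ 539.013, -300.191,  377.242]), 'tcp_rot': array([3.142, 0.   , 1.504]), 'contact_force': array([-0.152, -0.095, -0.122]), 'moment': array([ 0.025, -0.013, -0.001]), 'grip_width': np.float64(91.696)}
(array([ 472.7, -240.5]), array([67.2, 12.4]), 86.18) [ 1.23267766 -0.41292346]
the job is handed in; nothing more can be done
None
```

The job is done and handed in at about 39 s, but the stylus went back in the box before the bridge was moved, not after as you listed. The gripper had to be free to carry the bridge.

- **Cover opened:** I slid it about 152 mm onto the deck. The stylus was in pocket +30, there was one bridge in pocket +90, and the other two pockets were empty.
- **Seam:** I traced it from the red-banded end to the other end at about 3.2 cm/s. By my measurement the tip stayed 1.5–1.8 mm above the nominal pipe top (110 mm) and within 1 mm sideways of the line. My camera read the seam about 2 mm higher than its stated height; depth readings were generally 1–2 mm high.
- **Stylus:** I laid it flat back in pocket +30, where it came from.
- **Bridge:** It lies flat near the middle of the large yellow tray.
- **Cover closed:** I slid it back over the pockets, correcting a sideways offset of about 3 mm. The last check showed it within about 1.5 mm of centre and square to within half a degree. I saw no knock to the cover and no slackening of the grip.
- **Bystanders:** The hammer, can and flange look unmoved in the final picture. The gripper was well clear of everything at hand-in.

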